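# Lock the turning stand and load ring blanks for lacquering

### The job

Turn the loose collar of the turning stand until the hole in its lug is under the hole in the fixed bracket, then take the index pin from its block and push it fully home through both, so that the mandrel is locked before anything is loaded on it. Then slide every wooden ring blank over the mandrel, and after them the steel clamp ring, so that all lie flat on one another with the clamp ring on top. Leave the bowl, jar and vase where they are.

Things in the scene. Friction and masses are not known exactly. Their poses are not given: they have to be found in the camera images.
- collar (a joint): angle (rad) of the loose steel collar about its upright axis; positive is counter-clockwise from above, stops at -3.1 and 3.1. At 0 the hole in its lug is exactly under the bracket's hole; it starts at 0.7 to 2.5. It turns freely (friction about 0.03 N m), stays where it is left, and turns together with the mandrel, which can be gripped to turn it
- mandrel_top (a point): centre of the top end of the mandrel, an upright round aluminium shaft on the collar's axis and one piece with the collar, 117 mm above the table; 36 mm in diameter, top edge chamfered 4 mm, rising 78 mm above the collar's disc
- collar_hole (a point): centre of the mouth of the hole in the top face of the collar's lug, 62 mm from the axis, 39 mm above the table; 15 mm across, upright, through, chamfered 2 mm. The collar is a disc 84 mm across and 12 mm thick with this one flat lug, 36 mm wide and as thick, reaching 85 mm from the axis
- index_hole (a point): centre of the mouth of the hole in the top of the stand's fixed grey bracket, 62 mm from the collar's axis, 55 mm above the table; 14 mm across, upright, through, chamfered 2 mm. Its x axis points level, away from the collar's axis. The bracket plate is 12 mm thick, 50 mm wide, 46 to 108 mm from the axis, held at its outer end; the lug passes 4 mm under it
- stand: the fixed turning stand: round dark steel base 170 mm across, its top 12 mm above the table, carrying the collar and the bracket; origin on the table, on the collar's axis
- pin_mid (a point): centre (half-way up) of the index pin, 76 mm long, z axis from its tip to its knob: a round steel shank 12 mm in diameter and 36 mm long with a tapered tip (4 mm), then a dark round knob 22 mm in diameter and 40 mm tall whose flat underside is the shoulder. The middle of the knob is 18 mm above this point. At the start it stands upright in the parking block, shoulder on the block's top (shoulder 44 mm above the table)
- pin_tip (a point): the lower end of the index pin's shank, 38 mm below its centre; with the shoulder on the bracket it is 19 mm above the table
- clamp_mid (a point): centre (half-way up) of the steel clamp ring, thicker and heavier than the blanks: outside 58 mm, bore 40 mm, 18 mm tall, about 0.2 kg, lying flat on the table at the start
- ring0_mid (a point): centre (half-way up) of a plain wooden ring blank: outside 52 mm, bore 40 mm, 12 mm tall, about 20 g, lying flat on the table at the start; three to five such blanks are there, the others are absent
- ring1_mid (a point): centre (half-way up) of a plain wooden ring blank: outside 52 mm, bore 40 mm, 12 mm tall, about 20 g, lying flat on the table at the start; three to five such blanks are there, the others are absent
- ring2_mid (a point): centre (half-way up) of a plain wooden ring blank: outside 52 mm, bore 40 mm, 12 mm tall, about 20 g, lying flat on the table at the start; three to five such blanks are there, the others are absent
- ring3_mid (a point): centre (half-way up) of a plain wooden ring blank: outside 52 mm, bore 40 mm, 12 mm tall, about 20 g, lying flat on the table at the start; three to five such blanks are there, the others are absent
- ring4_mid (a point): centre (half-way up) of a plain wooden ring blank: outside 52 mm, bore 40 mm, 12 mm tall, about 20 g, lying flat on the table at the start; three to five such blanks are there, the others are absent
- park: fixed dark wooden parking block for the pin, 60 x 60 mm, 44 mm tall, with an upright through hole 14 mm across in its middle; origin at the centre of its underside
- ring0: the ring blank ring0 again, with its origin at the centre of its underside as it first lies
- ring1: the ring blank ring1 again, with its origin at the centre of its underside as it first lies
- ring2: the ring blank ring2 again, with its origin at the centre of its underside as it first lies
- ring3: the ring blank ring3 again, with its origin at the centre of its underside as it first lies
- ring4: the ring blank ring4 again, with its origin at the centre of its underside as it first lies
- clamp: the clamp ring again, with its origin at the centre of its underside as it first lies
- bowl: a small white ceramic bowl, 90 mm across, 45 mm tall; a bystander, leave it alone; origin under its middle
- jar: an amber glass jar with black lid, 60 mm across, 70 mm tall; a bystander, leave it alone; origin under its middle
- vase: a black long-necked vase, 110 mm across, 200 mm tall; a bystander, leave it alone; origin under its middle
Mind the look-alikes: they are no part of the job. Leave any yellow look-alike of the ring3 alone.

How it is judged:
By the outcome, as a careful person would: the job done as asked, in the order asked, and still so for the second after the job is handed in, with the robot touching nothing.
Of ring0, ring1, ring2, ring3, ring4 only 3 to 5 are there at a start; the rules pass over those that are not, and their reading is None.
At some moment in a run one of ring0, ring1, ring2, ring3, ring4, clamp may be knocked a few centimetres aside while the robot is not near it.
It also fails if it takes over 210 s, if anything falls off the work surface, if the arm or the gripper's body presses on something with over 40 N, if the wrist force passes 120 N, or if a joint passes its speed limit or range.

### The arm

A 6-joint arm with a two-finger parallel gripper is mounted at the origin on the work surface. World frame = base frame: x ahead of the robot, y to its left, z up, the work surface at z = 0. Lengths are in m, angles in rad, forces in N, time in s.
With the tool pointing down it reaches from about 0.4 to 0.825 m from the base axis. Payload 7 kg.
Tool frame: the origin (TCP) lies midway between the tips of the shut fingers; the grasp point (between the pads) lies hold_point_z behind it (hold_point_z is the distance from the TCP to the grasp point, in m); z points along the fingers, y is the line along which they close (so a half turn about z gives the same grasp; the last joint's range is limited). The gripper opens to 88 mm and grips with 3 to 60 N. Pads are 19 mm wide; open, the fingers measure 130 mm over their backs; the gripper's body (78 mm by 193 mm) begins 47 mm behind the grasp point.
Start: joints at [-0.862, 0.359, 0.012, 0, -1.224, -0.288], TCP at [0.276, -0.616, 0.227] pointing down, gripper open.
Joint ranges: [-3.07, 3.07], [-1.43, 2.12], [-1.02, 1.25], [-3.03, 1.67], [-3.05, -0], [-3.03, 3.03]. Speed limits (rad/s): [2.39, 2.39, 3.01, 3.14, 3.14, 3.14].

### API

Orientations are given as [roll, pitch, yaw] about the fixed x, y, z axes, in that order (R = Rz(yaw) Ry(pitch) Rx(roll)).
In Python, from station import * gives the robot as it stands.
- The arm moves only by the tool apply_moves, never from a script. Its argument "steps" is a list of rows, each an object with "translation": the shift along the world's x, y, z scaled (see below), a list of three; "rotation": the turn, a rotation vector about the world's x, y, z scaled (see below), a list of three. A call has exactly 10 rows; each row is the pose to reach, as a shift and turn from the pose commanded when the call began; what a row does not reach only later rows make up. The controller multiplies each number of a shift by 250 mm and each number of a turn by 30 degrees. A row lasts 1/12 s, in which the tool goes at most 41.7 mm and 7.16 degrees, less where a joint would pass 70% of its speed; a pose out of reach is approached as far as the arm can. A call with a number of a shift or a turn outside -1 to 1 is refused whole. A call with a gripper value outside its range is refused whole. "jaw" is the closure, from -1 (fully open) to 1 (shut), so that 0 is half open, set as the call begins (left out, the last holds). The fingers move at their own pace and stop on an object; "newtons" is the grip in N (left out, the last holds). Time passes only in rows, so rows that repeat a pose let the fingers close, or fill a call up. It gives the time, the measured TCP pose, the force, the opening and the grip force at its end, in the units of the state.
- get_state(): the state, without advancing time (a new reading comes with each control period).
- grab_frame(name): name is "scene" or "side" or "wrist"; returns the picture (384x512x3 uint8, blue, green, red); there is no depth.
- camera_model(name): a dict with "fx", "fy", "cx", "cy" (pixels), "xyz" and "rotation" of the camera in the world. Camera axes: x right, y down, z forward; pixel columns grow to the right and rows downward; lengths in m; the calibration is good to about 2 mm. A picture is of the moment at which its call begins: read the wrist's pose just before it. camera_model takes no time and is no camera call; for the wrist camera it gives the pose at the moment of the call.
- job_done(): hands the job in; it is judged then, once.
The state is a dict: "t": time; "q": joint angles; "qd": joint speeds; "joint_efforts": joint torques, N m; "eef_pos": TCP position; "ee_rot": TCP orientation; "force": force on the tool from outside, world axes, zero at the start; "moment": the same for the moment, N m; "width": finger opening in m; "gripper_force": force on a finger pad.
Only numpy, scipy, OpenCV 4.12 (cv2) and the standard library are available. Lean on these libraries where they do the work, as an engineer would, in place of code of your own. Each camera call takes 0.05 s, during which the arm holds its last target. There are 200 camera calls.

## Working session

There is one attempt and no reset: what is moved stays moved. The work goes in short steps, Python scripts to look and compute and a tool call to move; the robot and the scene stay as the last step left them, time stands still between calls to the robot, and variables do not carry over. Pictures are saved under pics/ and viewed, at most 14 in all, crops included, and the job is handed in when it is done.

Besides the shell and the picture viewer there is one more tool, called after "Request:" by a JSON object that holds its "method" and its "body", one argument or row to a line. apply_moves: Moves the arm, as the interface text tells. Shifts and turns lie within -1 to 1; 1 stands for 250 mm of shift or 30 degrees of turn. Its arguments: {"type":"object","properties":{"steps":{"type":"array"},"jaw":{"type":"number"},"newtons":{"type":"number"}},"required":["steps"]}

```bash
ls; mkdir -p pics; cat > h.py <<'E'
from station import *
import numpy as np, cv2
def ray(cm,u,v):
    R=np.array(cm["rotation"]); 
    d=R@np.array([(u-cm["cx"])/cm["fx"],(v-cm["cy"])/cm["fy"],1.]); return np.array(cm["xyz"]),d
def onz(cm,u,v,z):
    o,d=ray(cm,u,v); return o+d*(z-o[2])/d[2]
def proj(cm,p):
    R=np.array(cm["rotation"]); c=R.T@(np.array(p)-np.array(cm["xyz"])); return cm["fx"]*c[0]/c[2]+cm["cx"],cm["fy"]*c[1]/c[2]+cm["cy"]
E
python3 - <<'E'
from h import *
s=get_state()
for k in s: print(k,np.round(s[k],3))
for n in("scene","side","wrist"):
    cm=camera_model(n); print(n,{k:np.round(v,3).tolist() for k,v in cm.items()})
    cv2.imwrite(f"pics/{n}0.png",cv2.resize(grab_frame(n),(800,600),interpolation=cv2.INTER_CUBIC))
E
```

```text
pics
t 0.0
q [-0.862  0.359  0.011 -0.    -1.224 -0.288]
qd [ 0.001 -0.    -0.    -0.001  0.002  0.001]
joint_efforts [-0.0000e+00 -5.8271e+01  2.9306e+01  6.9980e+00  7.0000e-03 -0.0000e+00]
eef_pos [ 0.275 -0.616  0.226]
ee_rot [ 3.14  -0.    -2.721]
force [0.06  0.156 0.183]
moment [-0.018 -0.017 -0.002]
gripper_force 0.0
width 0.087
scene {'fx': 420.628, 'fy': 420.628, 'cx': 254.398, 'cy': 188.929, 'xyz': [1.018, -0.323, 0.93], 'rotation': [-2.543, -0.002, 1.003]}
side {'fx': 440.913, 'fy': 440.913, 'cx': 258.57, 'cy': 184.194, 'xyz': [0.495, 1.0, 0.728], 'rotation': [-2.115, 0.012, -3.086]}
wrist {'fx': 288.234, 'fy': 288.234, 'cx': 257.44, 'cy': 186.49, 'xyz': [0.215, -0.642, 0.385], 'rotation': [2.891, -0.003, 1.992]}
```

View pics/scene0.png

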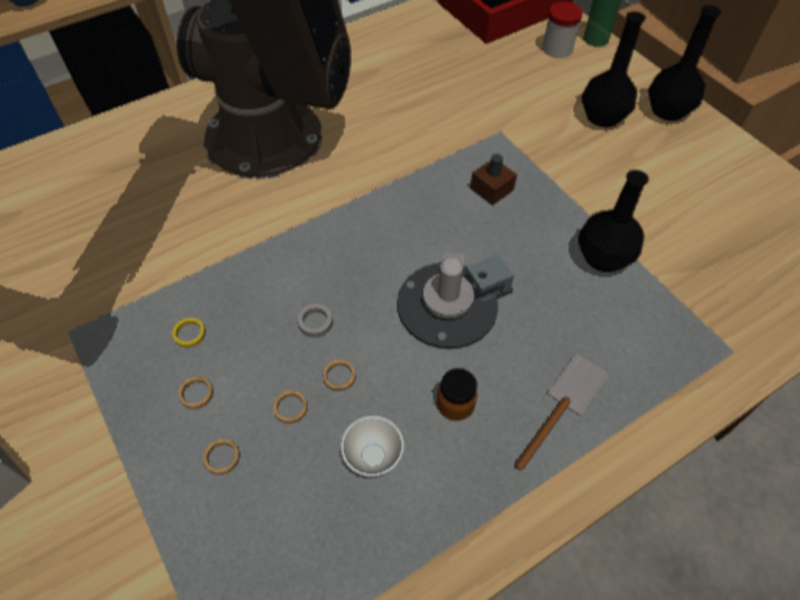

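View pics/side0.png

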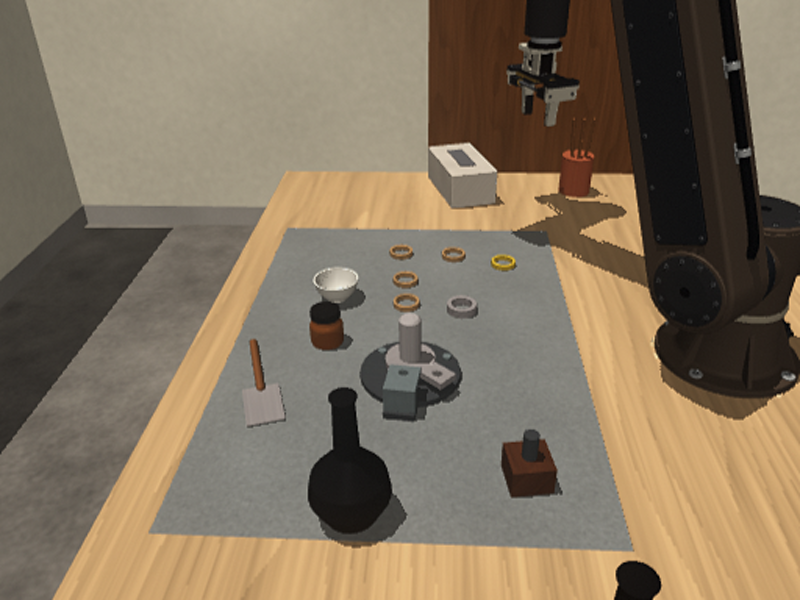

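The scene view shows the four orange blanks at about (195,392), (221,456), (290,406) and (339,375). The yellow look-alike is at (188,332), the clamp at (315,320), the mandrel top at (452,265) and the bracket hole at (482,274). In the side view the lug hole is at (437,373), the bracket hole at (404,373) and the pin knob at (531,440).

```bash
python3 - <<'E'
s=open('h.py').read().replace('R=np.array(cm["rotation"])','R=Rot.from_euler("xyz",cm["rotation"]).as_matrix()').replace('import numpy','from scipy.spatial.transform import Rotation as Rot\nimport numpy')
open('h.py','w').write(s)
E
cat >> h.py <<'E'
def rings(name,zc=0.012):
    "orange ring blanks on the table: outer contour, top edge centre"
    cm=camera_model(name); im=grab_frame(name); hsv=cv2.cvtColor(im,cv2.COLOR_BGR2HSV)
    out=[]
    for lab,lo,hi in(("orange",(8,110,60),(19,255,255)),("yellow",(22,150,60),(35,255,255))):
        m=cv2.inRange(hsv,lo,hi)
        cs,_=cv2.findContours(m,cv2.RETR_EXTERNAL,cv2.CHAIN_APPROX_NONE)
        for c in cs:
            x,y,w,h=cv2.boundingRect(c)
            if 10<w<300 and 6<h<300 and len(c)>30:
                P=np.array([onz(cm,*p[0],0.006)[:2] for p in c]); (cx,cy),r=cv2.minEnclosingCircle(P.astype(np.float32))
                if .018<r<.04 : out.append((lab,round(cx,4),round(cy,4),round(r,4),(x+w//2,y+h//2)))
    return out
E
python3 - <<'E'
from h import *
for n in("scene","side"):
    for r in rings(n): print(n,r)
k=.64
def tri(a,b):
    A=[];B=[]
    for n,p in(("scene",a),("side",b)):
        o,d=ray(camera_model(n),*(k*np.array(p)));d/=np.linalg.norm(d);M=np.eye(3)-np.outer(d,d);A.append(M);B.append(M@o)
    return np.round(np.linalg.solve(sum(A),sum(B)),4)
print("mand",tri((452,265),(410,320)),"brk",tri((482,274),(404,373)),"pin",tri((496,159),(531,435)))
sc,si=camera_model("scene"),camera_model("side")
P=lambda c,u,v,z:np.round(onz(c,u*k,v*k,z),4)
print("mand",P(sc,452,265,.117),P(si,410,319,.117))
print("brk",P(sc,482,274,.055),P(si,404,373,.055)); print("lug",P(si,437,373,.039))
print("pin",P(sc,496,159,.084),P(si,531,434,.084)); print("clamp",P(sc,315,320,.009),P(si,462,307,.009))
print("vase",P(sc,611,240,.06),P(si,343,398,.2),"jar",P(sc,458,385,.07),"bowl",P(sc,372,445,.03))
E
```

```text
scene ('orange', 0.588, -0.353, 0.0256, (141, 292))
scene ('orange', 0.9521, 0.3102, 0.0306, (466, 272))
scene ('orange', 0.7023, -0.0116, 0.0309, (293, 260))
scene ('orange', 0.5718, -0.2321, 0.0253, (185, 260))
scene ('orange', 0.472, -0.3439, 0.0259, (125, 251))
scene ('orange', 0.5647, -0.1426, 0.025, (217, 240))
scene ('orange', 0.2325, -0.5559, 0.0193, (9, 219))
scene ('orange', 0.2112, -0.5252, 0.0266, (23, 208))
scene ('orange', 0.2179, -0.4543, 0.0286, (46, 197))
scene ('orange', 0.2049, -0.3936, 0.0377, (70, 184))
scene ('orange', 0.1728, -0.4211, 0.0276, (56, 180))
scene ('orange', 0.3446, 0.3308, 0.0396, (316, 112))
scene ('orange', -0.1013, -0.1983, 0.0364, (98, 90))
scene ('yellow', 0.3648, -0.3121, 0.0276, (121, 213))
side ('yellow', 0.3656, -0.3088, 0.0321, (322, 168))
mand [0.545  0.0806 0.1106] brk [0.5521 0.1414 0.0506] pin [0.3719 0.3037 0.0789]
mand [0.549  0.0775 0.117 ] [0.5443 0.087  0.117 ]
brk [0.555  0.1391 0.055 ] [0.5514 0.1467 0.055 ]
lug [0.4998 0.1243 0.039 ]
pin [0.3762 0.3    0.084 ] [0.3724 0.307  0.084 ]
clamp [ 0.4581 -0.1259  0.009 ] [ 0.455  -0.1196  0.009 ]
vase [0.6179 0.3646 0.06  ] [0.6082 0.3805 0.2   ] jar [ 0.7043 -0.0174  0.07  ] bowl [ 0.7012 -0.1626  0.03  ]
```

```bash
python3 -c "
import station;print([n for n in dir(station) if not n.startswith('_')], getattr(station,'hold_point_z',None))"
```

```text
['Unreachable', 'camera_model', 'get_state', 'grab_frame', 'hold_point_z', 'job_done'] 0.0188
```

Request:
{"method": "apply_moves", "body": {
  "steps": [
    {"translation":[0.1,0.2,0.02],"rotation":[0,0,0.2]},
    {"translation":[0.2,0.4,0.02],"rotation":[0,0,0.4]},
    {"translation":[0.255,0.796,0.024],"rotation":[0,0,0.98]},
    {"translation":[0.255,0.796,0.024],"rotation":[0,0,0.98]},
    {"translation":[0.255,0.796,0.024],"rotation":[0,0,0.98]},
    {"translation":[0.255,0.796,0.024],"rotation":[0,0,0.98]},
    {"translation":[0.255,0.796,0.024],"rotation":[0,0,0.98]},
    {"translation":[0.255,0.796,0.024],"rotation":[0,0,0.98]},
    {"translation":[0.255,0.796,0.024],"rotation":[0,0,0.98]},
    {"translation":[0.255,0.796,0.024],"rotation":[0,0,0.98]}
  ]
}}

```text
t: 1.08
eef_pos: [0.3391, -0.4181, 0.2322]
ee_rot: [3.141, -0.0, -2.209]
force: [0.4, -0.1, 0.4]
width: 0.0876
gripper_force: 0.0
```

Request:
{"method": "apply_moves", "body": {
  "steps": [
    {"translation":[0.255,0.796,0.024],"rotation":[0,0,0.98]},
    {"translation":[0.255,0.796,0.024],"rotation":[0,0,0.98]},
    {"translation":[0.255,0.796,0.024],"rotation":[0,0,0.98]},
    {"translation":[0.255,0.796,0.024],"rotation":[0,0,0.98]},
    {"translation":[0.255,0.796,0.024],"rotation":[0,0,0.98]},
    {"translation":[0.255,0.796,0.024],"rotation":[0,0,0.98]},
    {"translation":[0.255,0.796,0.024],"rotation":[0,0,0.98]},
    {"translation":[0.255,0.796,0.024],"rotation":[0,0,0.98]},
    {"translation":[0.255,0.796,0.024],"rotation":[0,0,0.98]},
    {"translation":[0.255,0.796,0.024],"rotation":[0,0,0.98]}
  ]
}}

```text
t: 1.92
eef_pos: [0.4027, -0.2195, 0.2382]
ee_rot: [3.141, -0.0, -1.697]
force: [0.6, 0.1, -0.0]
width: 0.0876
gripper_force: 0.0
```

Request:
{"method": "apply_moves", "body": {
  "steps": [
    {"translation":[0.255,0.796,0.024],"rotation":[0,0,0]},
    {"translation":[0.255,0.796,0.024],"rotation":[0,0,0]},
    {"translation":[0.255,0.796,0.024],"rotation":[0,0,0]},
    {"translation":[0.255,0.796,0.024],"rotation":[0,0,0]},
    {"translation":[0.255,0.796,0.024],"rotation":[0,0,0]},
    {"translation":[0.255,0.796,0.024],"rotation":[0,0,0]},
    {"translation":[0.255,0.796,0.024],"rotation":[0,0,0]},
    {"translation":[0.255,0.796,0.024],"rotation":[0,0,0]},
    {"translation":[0.255,0.796,0.024],"rotation":[0,0,0]},
    {"translation":[0.255,0.796,0.024],"rotation":[0,0,0]}
  ]
}}

```text
t: 2.75
eef_pos: [0.4666, -0.0206, 0.2445]
ee_rot: [3.141, -0.0, -1.697]
force: [0.4, 0.8, -0.9]
width: 0.0875
gripper_force: 0.0
```

Request:
{"method": "apply_moves", "body": {
  "steps": [
    {"translation":[0.255,0.796,0.024],"rotation":[0,0,0]},
    {"translation":[0.255,0.796,0.024],"rotation":[0,0,0]},
    {"translation":[0.255,0.796,0.024],"rotation":[0,0,0]},
    {"translation":[0.255,0.796,0.024],"rotation":[0,0,0]},
    {"translation":[0.255,0.796,0.024],"rotation":[0,0,0]},
    {"translation":[0.255,0.796,0.024],"rotation":[0,0,0]},
    {"translation":[0.255,0.796,0.024],"rotation":[0,0,0]},
    {"translation":[0.255,0.796,0.024],"rotation":[0,0,0]},
    {"translation":[0.255,0.796,0.024],"rotation":[0,0,0]},
    {"translation":[0.255,0.796,0.024],"rotation":[0,0,0]}
  ]
}}

```text
t: 3.58
eef_pos: [0.5306, 0.1784, 0.2509]
ee_rot: [-3.141, 0.0, -1.696]
force: [-0.1, -0.4, 0.1]
width: 0.0875
gripper_force: 0.0
```

```bash
python3 - <<'E'
from h import *
s=get_state(); print(s["t"],np.round(s["eef_pos"],4),np.round(s["ee_rot"],4),np.round(s["q"],3))
print(camera_model("wrist"))
cv2.imwrite("pics/w1r.png",f:=grab_frame("wrist"));cv2.imwrite("pics/w1.png",cv2.resize(f,(800,600),interpolation=cv2.INTER_CUBIC))
E
```

```text
3.5833 [0.5306 0.1784 0.2509] [-3.1413e+00  2.0000e-04 -1.6963e+00] [ 0.674  0.154 -0.208  0.    -1.208 -0.8  ]
{'fx': 288.2344232077425, 'fy': 288.2344232077425, 'cx': 257.43972317928046, 'cy': 186.48979976862515, 'xyz': array([0.52219054, 0.1129081 , 0.40975521]), 'rotation': array([ 2.88883205e+00, -1.48449813e-03,  3.01614719e+00])}
```

View pics/w1.png

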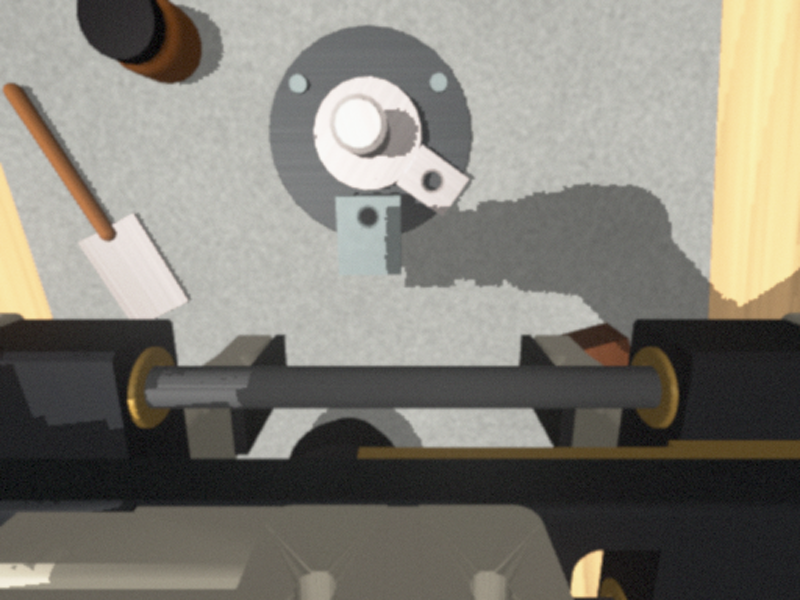

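The wrist view shows the mandrel's top flat at (358,124), the collar disc centred near (369,132), the lug hole at (432,181) and the bracket hole at (368,216).

```bash
python3 - <<'E'
from h import *
cm=camera_model("wrist"); im=cv2.imread("pics/w1r.png"); g=cv2.cvtColor(im,cv2.COLOR_BGR2GRAY)
def P(u,v,z): return onz(cm,u*.64,v*.64,z)[:2]
def dark(u,v,z):
    u*=.64;v*=.64; x0,y0=int(u)-9,int(v)-9; p=g[y0:y0+19,x0:x0+19].astype(float)
    w=(p<np.percentile(p,50)*.62).astype(np.uint8); n,l,st,c=cv2.connectedComponentsWithStats(w)
    i=l[9,9]; assert i,"miss"; print("hole px",c[i]+[x0,y0],st[i,4]); return onz(cm,*(c[i]+[x0,y0]),z)[:2]
m=P(358,124,.117); b=dark(368,216,.055); l=dark(432,181,.039)
print("mand",m,"brk",b,np.linalg.norm(b-m),"lug",l,np.linalg.norm(l-m))
print("base c",P(371,130,.012),"disc",P(368.5,133,.039))
a=lambda p,c:np.degrees(np.arctan2(*(p-c)[::-1]))
print(a(b,m),a(l,m),a(l,m)-a(b,m))
E
```

```text
hole px [235.1  138.21] 100
hole px [275.83809524 115.48571429] 105
mand [0.54493693 0.07969181] brk [0.55261503 0.14038306] 0.06117500276092354 lug [0.49943901 0.12016412] 0.06089390726602586
base c [0.5430233  0.07375797] disc [0.54385847 0.07836929]
82.78976217342826 138.34556138554495 55.555799212116696
```

Request:
{"method": "apply_moves", "body": {
  "steps": [
    {"translation":[0.056,-0.4,-0.2],"rotation":[0,0,0]},
    {"translation":[0.056,-0.4,-0.2],"rotation":[0,0,0]},
    {"translation":[0.056,-0.4,-0.2],"rotation":[0,0,0]},
    {"translation":[0.056,-0.4,-0.2],"rotation":[0,0,0]},
    {"translation":[0.056,-0.4,-0.2],"rotation":[0,0,0]},
    {"translation":[0.056,-0.4,-0.2],"rotation":[0,0,0]},
    {"translation":[0.056,-0.4,-0.2],"rotation":[0,0,0]},
    {"translation":[0.056,-0.4,-0.2],"rotation":[0,0,0]},
    {"translation":[0.056,-0.4,-0.2],"rotation":[0,0,0]},
    {"translation":[0.056,-0.4,-0.2],"rotation":[0,0,0]}
  ]
}}

```text
t: 4.47
eef_pos: [0.5448, 0.0806, 0.2009]
ee_rot: [-3.141, 0.0, -1.694]
force: [-0.4, -0.3, -0.2]
width: 0.0875
gripper_force: 0.0
```

```bash
python3 - <<'E'
from h import *
s=get_state(); print(s["t"],np.round(s["eef_pos"],4),np.round(s["ee_rot"],4))
E
```

```text
4.4667 [0.5448 0.0806 0.2009] [-3.1410e+00  4.0000e-04 -1.6936e+00]
```

Request:
{"method": "apply_moves", "body": {
  "steps": [
    {"translation":[0,-0.005,-0.1],"rotation":[0,0,0]},
    {"translation":[0,-0.005,-0.2],"rotation":[0,0,0]},
    {"translation":[0,-0.005,-0.3],"rotation":[0,0,0]},
    {"translation":[0,-0.005,-0.4],"rotation":[0,0,0]},
    {"translation":[0,-0.005,-0.476],"rotation":[0,0,0]},
    {"translation":[0,-0.005,-0.476],"rotation":[0,0,0]},
    {"translation":[0,-0.005,-0.476],"rotation":[0,0,0]},
    {"translation":[0,-0.005,-0.476],"rotation":[0,0,0]},
    {"translation":[0,-0.005,-0.476],"rotation":[0,0,0]},
    {"translation":[0,-0.005,-0.476],"rotation":[0,0,0]}
  ]
}}

```text
t: 5.3
eef_pos: [0.5456, 0.0791, 0.083]
ee_rot: [-3.139, 0.001, -1.694]
force: [-0.3, 0.2, -0.0]
width: 0.0878
gripper_force: 0.0
```

Request:
{"method": "apply_moves", "body": {
  "steps": [
    {"translation":[0,0,0],"rotation":[0,0,0]},
    {"translation":[0,0,0],"rotation":[0,0,0]},
    {"translation":[0,0,0],"rotation":[0,0,0]},
    {"translation":[0,0,0],"rotation":[0,0,0]},
    {"translation":[0,0,0],"rotation":[0,0,0]},
    {"translation":[0,0,0],"rotation":[0,0,0]},
    {"translation":[0,0,0],"rotation":[0,0,0]},
    {"translation":[0,0,0],"rotation":[0,0,0]},
    {"translation":[0,0,0],"rotation":[0,0,0]},
    {"translation":[0,0,0],"rotation":[0,0,0]}
  ],
  "jaw": 1,
  "newtons": 15
}}

```text
t: 6.13
eef_pos: [0.5459, 0.0788, 0.0817]
ee_rot: [-3.14, 0.0, -1.694]
force: [5.0, -2.5, -2.9]
width: 0.0347
gripper_force: 15.0
```

Request:
{"method": "apply_moves", "body": {
  "steps": [
    {"translation":[0,0,0],"rotation":[0,0,-0.12]},
    {"translation":[0,0,0],"rotation":[0,0,-0.24]},
    {"translation":[0,0,0],"rotation":[0,0,-0.36]},
    {"translation":[0,0,0],"rotation":[0,0,-0.48]},
    {"translation":[0,0,0],"rotation":[0,0,-0.6]},
    {"translation":[0,0,0],"rotation":[0,0,-0.72]},
    {"translation":[0,0,0],"rotation":[0,0,-0.84]},
    {"translation":[0,0,0],"rotation":[0,0,-0.926]},
    {"translation":[0,0,0],"rotation":[0,0,-0.926]},
    {"translation":[0,0,0],"rotation":[0,0,-0.926]}
  ]
}}

```text
t: 6.97
eef_pos: [0.5463, 0.0786, 0.0817]
ee_rot: [-3.14, 0.002, -2.179]
force: [7.5, -3.3, -5.3]
width: 0.0356
gripper_force: 15.0
```

Request:
{"method": "apply_moves", "body": {
  "steps": [
    {"translation":[0,0,0],"rotation":[0,0,-0.12]},
    {"translation":[0,0,0],"rotation":[0,0,-0.24]},
    {"translation":[0,0,0],"rotation":[0,0,-0.36]},
    {"translation":[0,0,0],"rotation":[0,0,-0.48]},
    {"translation":[0,0,0],"rotation":[0,0,-0.6]},
    {"translation":[0,0,0],"rotation":[0,0,-0.72]},
    {"translation":[0,0,0],"rotation":[0,0,-0.84]},
    {"translation":[0,0,0],"rotation":[0,0,-0.926]},
    {"translation":[0,0,0],"rotation":[0,0,-0.926]},
    {"translation":[0,0,0],"rotation":[0,0,-0.926]}
  ]
}}

```text
t: 7.8
eef_pos: [0.5465, 0.0783, 0.0817]
ee_rot: [-3.14, 0.002, -2.664]
force: [8.0, -5.7, -5.7]
width: 0.0357
gripper_force: 15.0
```

Request:
{"method": "apply_moves", "body": {
  "steps": [
    {"translation":[0,0,0],"rotation":[0,0,0]},
    {"translation":[0,0,0],"rotation":[0,0,0]},
    {"translation":[0,0,0],"rotation":[0,0,0]},
    {"translation":[0,0,0.1],"rotation":[0,0,0]},
    {"translation":[0,0,0.2],"rotation":[0,0,0]},
    {"translation":[0,0,0.35],"rotation":[0,0,0]},
    {"translation":[0,0,0.5],"rotation":[0,0,0]},
    {"translation":[0,0,0.68],"rotation":[0,0,0]},
    {"translation":[0,0,0.68],"rotation":[0,0,0]},
    {"translation":[0,0,0.68],"rotation":[0,0,0]}
  ],
  "jaw": -1
}}

```text
t: 8.63
eef_pos: [0.546, 0.0794, 0.2551]
ee_rot: [-3.141, 0.007, -2.664]
force: [1.0, -0.1, -0.6]
width: 0.0869
gripper_force: 0.0
```

Request:
{"method": "apply_moves", "body": {
  "steps": [
    {"translation":[0.032,0.252,0],"rotation":[0,0,0.926]},
    {"translation":[0.032,0.252,0],"rotation":[0,0,0.926]},
    {"translation":[0.032,0.252,0],"rotation":[0,0,0.926]},
    {"translation":[0.032,0.252,0],"rotation":[0,0,0.926]},
    {"translation":[0.032,0.252,0],"rotation":[0,0,0.926]},
    {"translation":[0.032,0.252,0],"rotation":[0,0,0.926]},
    {"translation":[0.032,0.252,0],"rotation":[0,0,0.926]},
    {"translation":[0.032,0.252,0],"rotation":[0,0,0.926]},
    {"translation":[0.032,0.252,0],"rotation":[0,0,0.926]},
    {"translation":[0.032,0.252,0],"rotation":[0,0,0.926]}
  ]
}}

```text
t: 9.47
eef_pos: [0.5527, 0.1414, 0.2516]
ee_rot: [-3.142, 0.0, -2.181]
force: [-0.2, -0.2, 0.5]
width: 0.0874
gripper_force: 0.0
```

Request:
{"method": "apply_moves", "body": {
  "steps": [
    {"translation":[0.032,0.252,0],"rotation":[0,0,0.926]},
    {"translation":[0.032,0.252,0],"rotation":[0,0,0.926]},
    {"translation":[0.032,0.252,0],"rotation":[0,0,0.926]},
    {"translation":[0.032,0.252,0],"rotation":[0,0,0.926]},
    {"translation":[0.032,0.252,0],"rotation":[0,0,0.926]},
    {"translation":[0.032,0.252,0],"rotation":[0,0,0.926]},
    {"translation":[0.032,0.252,0],"rotation":[0,0,0.926]},
    {"translation":[0.032,0.252,0],"rotation":[0,0,0.926]},
    {"translation":[0.032,0.252,0],"rotation":[0,0,0.926]},
    {"translation":[0.032,0.252,0],"rotation":[0,0,0.926]}
  ]
}}

```text
t: 10.3
eef_pos: [0.5607, 0.2044, 0.2517]
ee_rot: [-3.141, 0.0, -1.696]
force: [-0.2, -0.1, 0.7]
width: 0.0879
gripper_force: 0.0
```

```bash
python3 - <<'E'
from h import *
s=get_state(); print(s["t"],np.round(s["eef_pos"],4),np.round(s["ee_rot"],4))
cm=camera_model("wrist");f=grab_frame("wrist");cv2.imwrite("pics/w2r.png",f)
u,v=proj(cm,[.5535,.14,.055]);print(u,v)
a=f[int(v)-60:int(v)+30,int(u)-60:int(u)+60];cv2.imwrite("pics/w2.png",cv2.resize(a,(800,600),interpolation=cv2.INTER_CUBIC))
E
```

```text
10.3 [0.5607 0.2044 0.2517] [-3.1414e+00  2.0000e-04 -1.6961e+00]
256.1376443886051 113.11635187729178
```

View pics/w2.png

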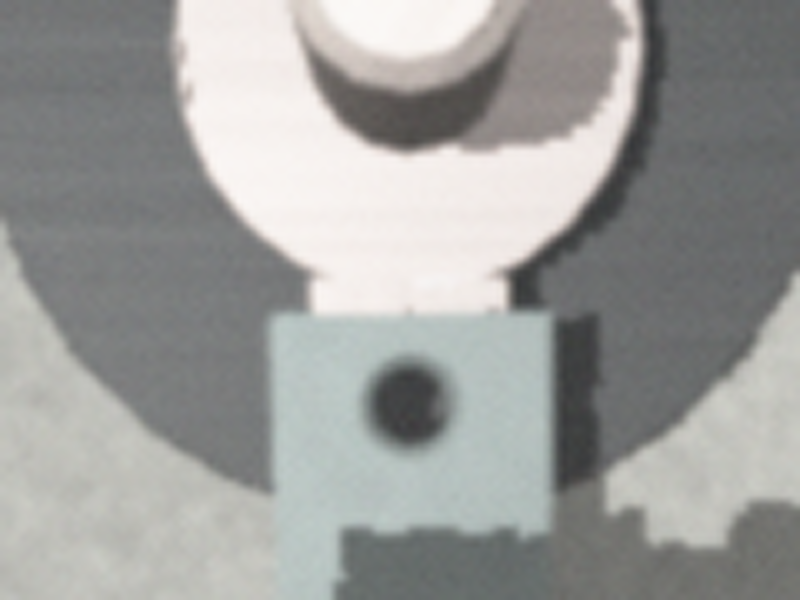

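The lug neck spans 308–510 and the bracket 268–553, with the hole at (408,403), so the lug is centred under the bracket. Next is the pin.

Request:
{"method": "apply_moves", "body": {
  "steps": [
    {"translation":[-0.716,0.656,0],"rotation":[0,0,0]},
    {"translation":[-0.716,0.656,0],"rotation":[0,0,0]},
    {"translation":[-0.716,0.656,0],"rotation":[0,0,0]},
    {"translation":[-0.716,0.656,0],"rotation":[0,0,0]},
    {"translation":[-0.716,0.656,0],"rotation":[0,0,0]},
    {"translation":[-0.716,0.656,0],"rotation":[0,0,0]},
    {"translation":[-0.716,0.656,0],"rotation":[0,0,0]},
    {"translation":[-0.716,0.656,0],"rotation":[0,0,0]},
    {"translation":[-0.716,0.656,0],"rotation":[0,0,0]},
    {"translation":[-0.716,0.656,0],"rotation":[0,0,0]}
  ]
}}

```text
t: 11.18
eef_pos: [0.3823, 0.3681, 0.2515]
ee_rot: [-3.142, -0.0, -1.696]
force: [0.4, -0.0, -0.1]
width: 0.0878
gripper_force: 0.0
```

```bash
python3 - <<'E'
from h import *
s=get_state(); print(s["t"],np.round(s["eef_pos"],4),np.round(s["ee_rot"],4))
cm=camera_model("wrist");f=grab_frame("wrist")
u,v=proj(cm,[.374,.303,.084]);print(u,v)
a=f[int(v)-45:int(v)+45,int(u)-60:int(u)+60];cv2.imwrite("pics/w3.png",cv2.resize(a,(800,600),interpolation=cv2.INTER_CUBIC))
print(int(u)-60,int(v)-45)
E
```

```text
11.1833 [0.3823 0.3681 0.2515] [-3.1415e+00 -1.0000e-04 -1.6956e+00]
256.9427721687463 112.5445659574623
196 67
```

View pics/w3.png

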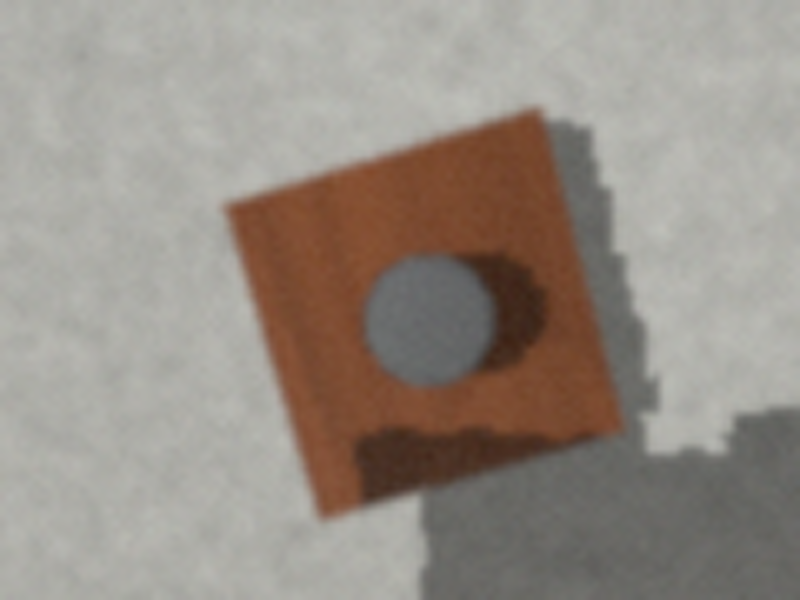

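The knob's top is at crop (429,320), about 20 px across, which fits 22 mm.

```bash
python3 - <<'E'
from h import *
cm=camera_model("wrist"); print(onz(cm,260.2,114.9,.084), cm["xyz"])
c=[(541,107),(228,206),(322,519),(621,432)]
u,v=np.mean(c,0); print(onz(cm,196+u*.15-.4,67+v*.15-.4,.044))
print(get_state()["eef_pos"])
E
```

```text
[0.37088781 0.30576804 0.084     ] [0.37410273 0.30245443 0.41041319]
[0.3708511  0.30504367 0.044     ]
[0.38245276 0.36792592 0.25152172]
```

Request:
{"method": "apply_moves", "body": {
  "steps": [
    {"translation":[-0.039,-0.253,-0.1],"rotation":[0,0,0]},
    {"translation":[-0.039,-0.253,-0.2],"rotation":[0,0,0]},
    {"translation":[-0.039,-0.253,-0.3],"rotation":[0,0,0]},
    {"translation":[-0.039,-0.253,-0.4],"rotation":[0,0,0]},
    {"translation":[-0.039,-0.253,-0.5],"rotation":[0,0,0]},
    {"translation":[-0.039,-0.253,-0.5],"rotation":[0,0,0]},
    {"translation":[-0.039,-0.253,-0.5],"rotation":[0,0,0]},
    {"translation":[-0.039,-0.253,-0.5],"rotation":[0,0,0]},
    {"translation":[-0.039,-0.253,-0.5],"rotation":[0,0,0]},
    {"translation":[-0.039,-0.253,-0.5],"rotation":[0,0,0]}
  ]
}}

```text
t: 12.07
eef_pos: [0.3726, 0.3062, 0.128]
ee_rot: [-3.141, 0.002, -1.695]
force: [-0.5, 0.3, 0.3]
width: 0.0875
gripper_force: 0.0
```

```bash
python3 - <<'E'
from h import *
s=get_state(); print(s["t"],np.round(s["eef_pos"],4),np.round(s["ee_rot"],4))
E
```

```text
12.0667 [0.3726 0.3062 0.128 ] [-3.1405e+00  2.3000e-03 -1.6946e+00]
```

Request:
{"method": "apply_moves", "body": {
  "steps": [
    {"translation":[0,-0.003,-0.1],"rotation":[0,0,0]},
    {"translation":[0,-0.003,-0.2],"rotation":[0,0,0]},
    {"translation":[0,-0.003,-0.3],"rotation":[0,0,0]},
    {"translation":[0,-0.003,-0.304],"rotation":[0,0,0]},
    {"translation":[0,-0.003,-0.304],"rotation":[0,0,0]},
    {"translation":[0,-0.003,-0.304],"rotation":[0,0,0]},
    {"translation":[0,-0.003,-0.304],"rotation":[0,0,0]},
    {"translation":[0,-0.003,-0.304],"rotation":[0,0,0]},
    {"translation":[0,-0.003,-0.304],"rotation":[0,0,0]},
    {"translation":[0,-0.003,-0.304],"rotation":[0,0,0]}
  ]
}}

```text
t: 12.9
eef_pos: [0.3722, 0.3051, 0.0513]
ee_rot: [-3.141, 0.001, -1.694]
force: [-0.5, 0.6, 0.3]
width: 0.0877
gripper_force: 0.0
```

Request:
{"method": "apply_moves", "body": {
  "steps": [
    {"translation":[0,0,0],"rotation":[0,0,0]},
    {"translation":[0,0,0],"rotation":[0,0,0]},
    {"translation":[0,0,0],"rotation":[0,0,0]},
    {"translation":[0,0,0],"rotation":[0,0,0]},
    {"translation":[0,0,0],"rotation":[0,0,0]},
    {"translation":[0,0,0],"rotation":[0,0,0]},
    {"translation":[0,0,0],"rotation":[0,0,0]},
    {"translation":[0,0,0],"rotation":[0,0,0]},
    {"translation":[0,0,0],"rotation":[0,0,0]},
    {"translation":[0,0,0],"rotation":[0,0,0]}
  ],
  "jaw": 1,
  "newtons": 20
}}

```text
t: 13.73
eef_pos: [0.372, 0.3046, 0.0505]
ee_rot: [3.142, -0.0, -1.694]
force: [0.8, 0.1, 0.2]
width: 0.0266
gripper_force: 0.0
```

```bash
python3 - <<'E'
from h import *
s=get_state(); print(s["t"],np.round(s["eef_pos"],4),np.round(s["ee_rot"],4),s["force"],s["width"])
E
```

```text
13.7333 [0.372  0.3046 0.0505] [ 3.1416 -0.     -1.6945] [0.83945961 0.08900912 0.15739075] 0.026570980542837522
```

Request:
{"method": "apply_moves", "body": {
  "steps": [
    {"translation":[0,0,0],"rotation":[0,0,0]},
    {"translation":[0,0,0],"rotation":[0,0,0]},
    {"translation":[0,0,0],"rotation":[0,0,0]},
    {"translation":[0,0,0],"rotation":[0,0,0]},
    {"translation":[0,0,0.05],"rotation":[0,0,0]},
    {"translation":[0,0,0.1],"rotation":[0,0,0]},
    {"translation":[0,0,0.2],"rotation":[0,0,0]},
    {"translation":[0,0,0.3],"rotation":[0,0,0]},
    {"translation":[0,0,0.4],"rotation":[0,0,0]},
    {"translation":[0,0,0.4],"rotation":[0,0,0]}
  ]
}}

```text
t: 14.57
eef_pos: [0.3736, 0.3068, 0.1552]
ee_rot: [-3.138, 0.006, -1.694]
force: [0.7, 1.1, -0.1]
width: 0.0206
gripper_force: 20.0
```

Request:
{"method": "apply_moves", "body": {
  "steps": [
    {"translation":[0.1,-0.09,0],"rotation":[0,0,0]},
    {"translation":[0.2,-0.18,0],"rotation":[0,0,0]},
    {"translation":[0.3,-0.27,0],"rotation":[0,0,0]},
    {"translation":[0.4,-0.36,0],"rotation":[0,0,0]},
    {"translation":[0.5,-0.45,0],"rotation":[0,0,0]},
    {"translation":[0.6,-0.54,0],"rotation":[0,0,0]},
    {"translation":[0.7,-0.63,0],"rotation":[0,0,0]},
    {"translation":[0.727,-0.66,0],"rotation":[0,0,0]},
    {"translation":[0.727,-0.66,0],"rotation":[0,0,0]},
    {"translation":[0.727,-0.66,0],"rotation":[0,0,0]}
  ]
}}

```text
t: 15.4
eef_pos: [0.5534, 0.1389, 0.1497]
ee_rot: [3.14, -0.001, -1.696]
force: [0.3, 0.1, -0.9]
width: 0.0204
gripper_force: 20.0
```

```bash
python3 - <<'E'
from h import *
s=get_state(); print(s["t"],np.round(s["eef_pos"],4),np.round(s["ee_rot"],4),s["force"],s["width"],s["gripper_force"])
f=grab_frame("side");cm=camera_model("side");p=[.554,.14,.08]
u,v=map(int,proj(cm,p));a=f[v-45:v+45,u-60:u+60]
cv2.imwrite("pics/s4.png",cv2.resize(a,(800,600),interpolation=cv2.INTER_CUBIC))
E
```

```text
15.4 [0.5534 0.1389 0.1497] [ 3.1403e+00 -7.0000e-04 -1.6965e+00] [ 0.31853222  0.14261426 -0.92257653] 0.02042963490181555 19.999534785747528
```

View pics/s4.png

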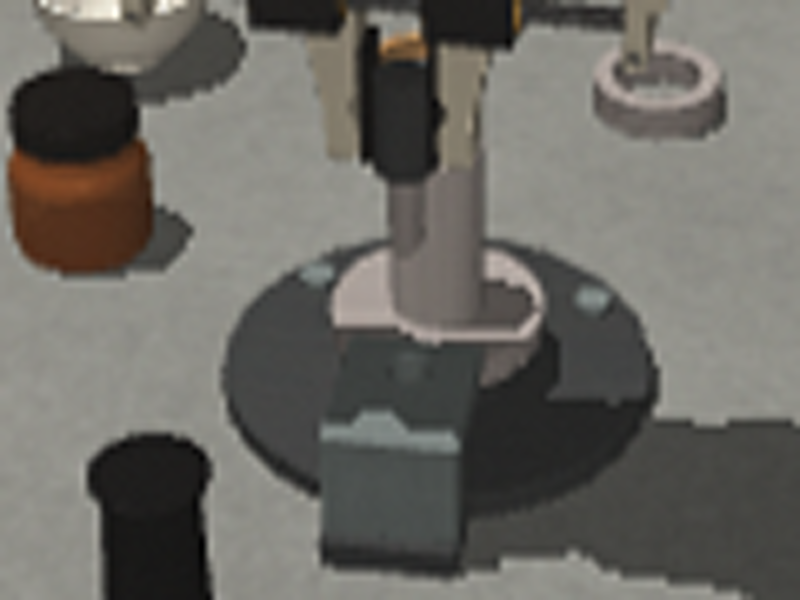

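The pin hangs upright at (405,150), above the bracket hole at (410,365).

Request:
{"method": "apply_moves", "body": {
  "steps": [
    {"translation":[0.003,0.002,-0.05],"rotation":[0,0,0]},
    {"translation":[0.003,0.002,-0.1],"rotation":[0,0,0]},
    {"translation":[0.003,0.002,-0.15],"rotation":[0,0,0]},
    {"translation":[0.003,0.002,-0.19],"rotation":[0,0,0]},
    {"translation":[0.003,0.002,-0.19],"rotation":[0,0,0]},
    {"translation":[0.003,0.002,-0.19],"rotation":[0,0,0]},
    {"translation":[0.003,0.002,-0.19],"rotation":[0,0,0]},
    {"translation":[0.003,0.002,-0.19],"rotation":[0,0,0]},
    {"translation":[0.003,0.002,-0.19],"rotation":[0,0,0]},
    {"translation":[0.003,0.002,-0.19],"rotation":[0,0,0]}
  ]
}}

```text
t: 16.28
eef_pos: [0.5548, 0.1403, 0.1036]
ee_rot: [-3.141, 0.001, -1.695]
force: [-0.4, 0.1, -1.6]
width: 0.0207
gripper_force: 20.0
```

```bash
python3 - <<'E'
from h import *
s=get_state(); print(s["t"],np.round(s["eef_pos"],4),np.round(s["ee_rot"],4),s["force"],s["width"],s["gripper_force"])
E
```

```text
16.2833 [0.5548 0.1403 0.1036] [-3.1408e+00  7.0000e-04 -1.6945e+00] [-0.37020063  0.05788294 -1.59211876] 0.02071235918806027 19.999538362026215
```

Request:
{"method": "apply_moves", "body": {
  "steps": [
    {"translation":[-0.002,-0.002,-0.01],"rotation":[0,0,0]},
    {"translation":[-0.002,-0.002,-0.02],"rotation":[0,0,0]},
    {"translation":[-0.002,-0.002,-0.03],"rotation":[0,0,0]},
    {"translation":[-0.002,-0.002,-0.04],"rotation":[0,0,0]},
    {"translation":[-0.002,-0.002,-0.05],"rotation":[0,0,0]},
    {"translation":[-0.002,-0.002,-0.06],"rotation":[0,0,0]},
    {"translation":[-0.002,-0.002,-0.065],"rotation":[0,0,0]},
    {"translation":[-0.002,-0.002,-0.07],"rotation":[0,0,0]},
    {"translation":[-0.002,-0.002,-0.07],"rotation":[0,0,0]},
    {"translation":[-0.002,-0.002,-0.07],"rotation":[0,0,0]}
  ]
}}

```text
t: 17.12
eef_pos: [0.554, 0.1396, 0.0855]
ee_rot: [3.142, -0.0, -1.694]
force: [1.4, 0.4, -1.3]
width: 0.0207
gripper_force: 20.0
```

Request:
{"method": "apply_moves", "body": {
  "steps": [
    {"translation":[0.001,0,-0.01],"rotation":[0,0,0]},
    {"translation":[0.001,0,-0.02],"rotation":[0,0,0]},
    {"translation":[0.001,0,-0.03],"rotation":[0,0,0]},
    {"translation":[0.001,0,-0.04],"rotation":[0,0,0]},
    {"translation":[0.001,0,-0.05],"rotation":[0,0,0]},
    {"translation":[0.001,0,-0.06],"rotation":[0,0,0]},
    {"translation":[0.001,0,-0.07],"rotation":[0,0,0]},
    {"translation":[0.001,0,-0.08],"rotation":[0,0,0]},
    {"translation":[0.001,0,-0.09],"rotation":[0,0,0]},
    {"translation":[0.001,0,-0.096],"rotation":[0,0,0]}
  ]
}}

```text
t: 17.95
eef_pos: [0.5541, 0.1396, 0.0614]
ee_rot: [3.141, -0.0, -1.694]
force: [-8.2, -0.3, 18.2]
width: 0.0205
gripper_force: 20.0
```

Request:
{"method": "apply_moves", "body": {
  "steps": [
    {"translation":[0,0,-0.001],"rotation":[0,0,0]},
    {"translation":[0,0,-0.002],"rotation":[0,0,0]},
    {"translation":[0,0,-0.003],"rotation":[0,0,0]},
    {"translation":[0,0,-0.004],"rotation":[0,0,0]},
    {"translation":[0,0,-0.004],"rotation":[0,0,0]},
    {"translation":[0,0,-0.004],"rotation":[0,0,0]},
    {"translation":[0,0,-0.004],"rotation":[0,0,0]},
    {"translation":[0,0,-0.004],"rotation":[0,0,0]},
    {"translation":[0,0,-0.004],"rotation":[0,0,0]},
    {"translation":[0,0,-0.004],"rotation":[0,0,0]}
  ]
}}

```text
t: 18.78
eef_pos: [0.5542, 0.1396, 0.0615]
ee_rot: [-3.141, -0.0, -1.694]
force: [-6.1, -0.0, 9.2]
width: 0.0207
gripper_force: 20.0
```

Request:
{"method": "apply_moves", "body": {
  "steps": [
    {"translation":[0,0,0],"rotation":[0,0,0]},
    {"translation":[0,0,0],"rotation":[0,0,0]},
    {"translation":[0,0,0],"rotation":[0,0,0]},
    {"translation":[0,0,0],"rotation":[0,0,0]},
    {"translation":[0,0,0.1],"rotation":[0,0,0]},
    {"translation":[0,0,0.25],"rotation":[0,0,0]},
    {"translation":[0,0,0.4],"rotation":[0,0,0]},
    {"translation":[0,0,0.6],"rotation":[0,0,0]},
    {"translation":[0,0,0.8],"rotation":[0,0,0]},
    {"translation":[0,0,0.954],"rotation":[0,0,0]}
  ],
  "jaw": -0.5
}}

```text
t: 19.62
eef_pos: [0.5539, 0.1394, 0.2877]
ee_rot: [-3.141, 0.0, -1.695]
force: [2.1, 1.4, -0.1]
width: 0.0655
gripper_force: 0.0
```

Request:
{"method": "apply_moves", "body": {
  "steps": [
    {"translation":[-0.05,-0.15,0],"rotation":[0,0,0]},
    {"translation":[-0.05,-0.3,0],"rotation":[0,0,0]},
    {"translation":[-0.05,-0.45,0],"rotation":[0,0,0]},
    {"translation":[-0.05,-0.58,0],"rotation":[0,0,0]},
    {"translation":[-0.1,-0.7,0],"rotation":[0,0,0]},
    {"translation":[-0.1,-0.85,0],"rotation":[0,0,0]},
    {"translation":[-0.1,-1,0],"rotation":[0,0,0]},
    {"translation":[-0.1,-1,0],"rotation":[0,0,0]},
    {"translation":[-0.1,-1,0],"rotation":[0,0,0]},
    {"translation":[-0.1,-1,0],"rotation":[0,0,0]}
  ]
}}

```text
t: 20.45
eef_pos: [0.5292, -0.1106, 0.2854]
ee_rot: [3.141, 0.0, -1.696]
force: [-0.1, 0.5, -1.0]
width: 0.0658
gripper_force: 0.0
```

Request:
{"method": "apply_moves", "body": {
  "steps": [
    {"translation":[0,-0.1,0],"rotation":[0,0,0]},
    {"translation":[0,-0.17,0],"rotation":[0,0,0]},
    {"translation":[0,-0.17,0],"rotation":[0,0,0]},
    {"translation":[0,-0.17,0],"rotation":[0,0,0]},
    {"translation":[0,-0.17,0],"rotation":[0,0,0]},
    {"translation":[0,-0.17,0],"rotation":[0,0,0]},
    {"translation":[0,-0.17,0],"rotation":[0,0,0]},
    {"translation":[0,-0.17,0],"rotation":[0,0,0]},
    {"translation":[0,-0.17,0],"rotation":[0,0,0]},
    {"translation":[0,-0.17,0],"rotation":[0,0,0]}
  ]
}}

```text
t: 21.28
eef_pos: [0.5293, -0.1526, 0.2856]
ee_rot: [-3.141, 0.0, -1.694]
force: [-0.1, -0.1, 0.1]
width: 0.0656
gripper_force: 0.0
```

```bash
python3 - <<'E'
from h import *
s=get_state(); print(s["t"],np.round(s["eef_pos"],4),np.round(s["ee_rot"],4),s["width"])
for r in rings("wrist"): print(r)
cm=camera_model("wrist");f=grab_frame("wrist");g=grab_frame("side");u,v=map(int,proj(camera_model("side"),[.554,.14,.07]))
cv2.imwrite("pics/w5.png",np.vstack([cv2.resize(f,(512,384))[:215],cv2.resize(g[v-40:v+40,u-60:u+60],(512,341))]))
E
```

```text
21.2833 [ 0.5293 -0.1526  0.2856] [-3.1414  0.     -1.6942] 0.06562647731260597
('orange', 0.374, 0.0981, 0.0245, (364, 290))
('orange', 0.1686, 0.1226, 0.0204, (484, 288))
('orange', 0.2038, 0.1165, 0.0187, (464, 288))
('orange', 0.2373, 0.1166, 0.0247, (443, 288))
('orange', 0.2852, 0.1021, 0.0272, (416, 288))
('orange', 0.3351, 0.053, 0.0205, (384, 263))
('orange', 0.3394, 0.0073, 0.0314, (382, 238))
('orange', 0.5711, -0.1398, 0.0198, (228, 168))
('orange', 0.5741, -0.231, 0.0226, (215, 108))
('orange', 0.5822, -0.3477, 0.0241, (203, 21))
('orange', 0.4697, -0.3435, 0.0253, (283, 17))
('orange', 0.588, -0.3539, 0.0245, (195, 17))
('yellow', 0.3621, -0.3108, 0.0267, (363, 29))
```

View pics/w5.png

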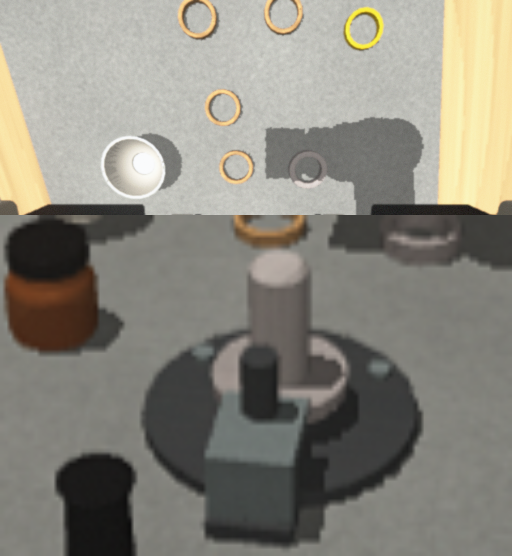

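The four blanks sit at (197,18), (283,14), (223,107) and (237,167), with the clamp at (308,168). The lower panel shows the pin seated upright in the bracket at (262,400). I'll tighten the ring detector and go for ring A.

```bash
cat >> h.py <<'E'
def ring_at(p,lo=(6,60,40),hi=(21,255,255),z=.011,name="wrist",save=None,R=.045):
    "circle through outer-edge rays on the plane z near p"
    cm=camera_model(name); im=grab_frame(name); hsv=cv2.cvtColor(im,cv2.COLOR_BGR2HSV)
    m=cv2.inRange(hsv,lo,hi); u,v=proj(cm,[*p,z]); rr=np.hypot(*(np.array(proj(cm,[p[0]+R,p[1],z]))-[u,v]))
    k=np.zeros_like(m); cv2.circle(k,(int(u),int(v)),int(rr),255,-1); m&=k
    ys,xs=np.nonzero(m); h=cv2.convexHull(np.c_[xs,ys].astype(np.int32))
    H=np.zeros_like(m); cv2.drawContours(H,[h],-1,255,-1)
    c,_=cv2.findContours(H,cv2.RETR_EXTERNAL,cv2.CHAIN_APPROX_NONE)
    P=np.array([onz(cm,*q[0],z)[:2] for q in c[0]])
    A=np.c_[2*P,np.ones(len(P))]; s=np.linalg.lstsq(A,(P**2).sum(1),rcond=None)[0]
    r=np.sqrt(s[2]+s[0]**2+s[1]**2); 
    if save: cv2.imwrite(save,cv2.resize(im,(768,576)))
    return np.round([s[0],s[1],r,np.abs(np.hypot(*(P-s[:2]).T)-r).max()],4),(int(u),int(v))
E
python3 - <<'E'
from h import *
for p in((.570,-.140),(.574,-.231),(.588,-.352),(.470,-.343)): print(ring_at(p))
for p in((.570,-.140),(.574,-.231),(.588,-.352),(.470,-.343)): print("sc",ring_at(p,name="scene"))
E
```

```text
(array([ 0.5632, -0.1418,  0.0257,  0.0011]), (231, 168))
(array([ 0.5699, -0.231 ,  0.0257,  0.001 ]), (219, 107))
(array([ 0.586 , -0.3499,  0.0254,  0.0035]), (195, 16))
(array([ 0.4707, -0.3396,  0.0242,  0.0061]), (283, 12))
sc (array([ 0.5667, -0.1432,  0.0261,  0.0025]), (218, 239))
sc (array([ 0.5739, -0.2323,  0.0259,  0.0018]), (185, 259))
sc (array([ 0.59  , -0.3529,  0.0261,  0.0023]), (141, 290))
sc (array([ 0.4747, -0.3445,  0.0263,  0.0024]), (124, 248))
```

Request:
{"method": "apply_moves", "body": {
  "steps": [
    {"translation":[0.145,0.038,-0.12],"rotation":[0,0,0]},
    {"translation":[0.145,0.038,-0.27],"rotation":[0,0,0]},
    {"translation":[0.145,0.038,-0.42],"rotation":[0,0,0]},
    {"translation":[0.145,0.038,-0.57],"rotation":[0,0,0]},
    {"translation":[0.145,0.038,-0.72],"rotation":[0,0,0]},
    {"translation":[0.145,0.038,-0.85],"rotation":[0,0,0]},
    {"translation":[0.145,0.038,-0.92],"rotation":[0,0,0]},
    {"translation":[0.145,0.038,-0.92],"rotation":[0,0,0]},
    {"translation":[0.145,0.038,-0.92],"rotation":[0,0,0]},
    {"translation":[0.145,0.038,-0.92],"rotation":[0,0,0]}
  ]
}}

```text
t: 22.67
eef_pos: [0.5667, -0.1434, 0.057]
ee_rot: [-3.14, -0.0, -1.694]
force: [0.1, 0.5, 0.1]
width: 0.0653
gripper_force: 0.0
```

Request:
{"method": "apply_moves", "body": {
  "steps": [
    {"translation":[0,0,-0.05],"rotation":[0,0,0]},
    {"translation":[0,0,-0.1],"rotation":[0,0,0]},
    {"translation":[0,0,-0.15],"rotation":[0,0,0]},
    {"translation":[0,0,-0.19],"rotation":[0,0,0]},
    {"translation":[0,0,-0.205],"rotation":[0,0,0]},
    {"translation":[0,0,-0.205],"rotation":[0,0,0]},
    {"translation":[0,0,-0.205],"rotation":[0,0,0]},
    {"translation":[0,0,-0.205],"rotation":[0,0,0]},
    {"translation":[0,0,-0.205],"rotation":[0,0,0]},
    {"translation":[0,0,-0.205],"rotation":[0,0,0]}
  ]
}}

```text
t: 23.5
eef_pos: [0.5659, -0.1433, 0.0049]
ee_rot: [-3.141, 0.0, -1.694]
force: [0.3, 0.2, 0.3]
width: 0.0657
gripper_force: 0.0
```

Request:
{"method": "apply_moves", "body": {
  "steps": [
    {"translation":[0,0,-0.008],"rotation":[0,0,0]},
    {"translation":[0,0,-0.008],"rotation":[0,0,0]},
    {"translation":[0,0,-0.008],"rotation":[0,0,0]},
    {"translation":[0,0,-0.008],"rotation":[0,0,0]},
    {"translation":[0,0,-0.008],"rotation":[0,0,0]},
    {"translation":[0,0,-0.008],"rotation":[0,0,0]},
    {"translation":[0,0,-0.008],"rotation":[0,0,0]},
    {"translation":[0,0,-0.008],"rotation":[0,0,0]},
    {"translation":[0,0,-0.008],"rotation":[0,0,0]},
    {"translation":[0,0,-0.008],"rotation":[0,0,0]}
  ],
  "jaw": 1,
  "newtons": 8
}}

```text
t: 24.33
eef_pos: [0.5654, -0.1434, 0.0023]
ee_rot: [3.142, 0.0, -1.695]
force: [0.9, -0.3, -0.1]
width: 0.0513
gripper_force: 8.0
```

Request:
{"method": "apply_moves", "body": {
  "steps": [
    {"translation":[0,0,0.05],"rotation":[0,0,0]},
    {"translation":[0,0,0.15],"rotation":[0,0,0]},
    {"translation":[0,0,0.25],"rotation":[0,0,0]},
    {"translation":[0,0,0.35],"rotation":[0,0,0]},
    {"translation":[0,0,0.45],"rotation":[0,0,0]},
    {"translation":[0,0,0.55],"rotation":[0,0,0]},
    {"translation":[0,0,0.6],"rotation":[0,0,0]},
    {"translation":[0,0,0.6],"rotation":[0,0,0]},
    {"translation":[0,0,0.6],"rotation":[0,0,0]},
    {"translation":[0,0,0.6],"rotation":[0,0,0]}
  ]
}}

```text
t: 25.17
eef_pos: [0.5648, -0.1432, 0.1515]
ee_rot: [3.141, 0.0, -1.695]
force: [0.2, 0.1, -0.8]
width: 0.0519
gripper_force: 8.0
```

Request:
{"method": "apply_moves", "body": {
  "steps": [
    {"translation":[-0.01,0.13,0],"rotation":[0,0,0]},
    {"translation":[-0.02,0.26,0],"rotation":[0,0,0]},
    {"translation":[-0.03,0.39,0],"rotation":[0,0,0]},
    {"translation":[-0.045,0.52,0],"rotation":[0,0,0]},
    {"translation":[-0.06,0.65,0],"rotation":[0,0,0]},
    {"translation":[-0.076,0.78,0],"rotation":[0,0,0]},
    {"translation":[-0.076,0.886,0],"rotation":[0,0,0]},
    {"translation":[-0.076,0.886,0],"rotation":[0,0,0]},
    {"translation":[-0.076,0.886,0],"rotation":[0,0,0]},
    {"translation":[-0.076,0.886,0],"rotation":[0,0,0]}
  ]
}}

```text
t: 26.0
eef_pos: [0.5458, 0.078, 0.1512]
ee_rot: [3.14, -0.001, -1.694]
force: [1.5, -0.7, -0.6]
width: 0.0511
gripper_force: 8.0
```

```bash
python3 - <<'E'
from h import *
s=get_state(); print(s["t"],np.round(s["eef_pos"],4),np.round(s["ee_rot"],4),s["force"],s["width"],s["gripper_force"])
f=grab_frame("scene");g=grab_frame("side");P=[.5465,.078,.13]
t=[]
for n,i in(("scene",f),("side",g)):
    u,v=map(int,proj(camera_model(n),P));t.append(cv2.resize(i[v-50:v+50,u-50:u+50],(390,390),interpolation=cv2.INTER_CUBIC))
cv2.imwrite("pics/p6.png",np.hstack(t))
E
```

```text
26.0 [0.5458 0.078  0.1512] [ 3.1397e+00 -1.1000e-03 -1.6940e+00] [ 1.45848659 -0.68050321 -0.59019548] 0.05113783220552103 7.999887045007199
```

View pics/p6.png

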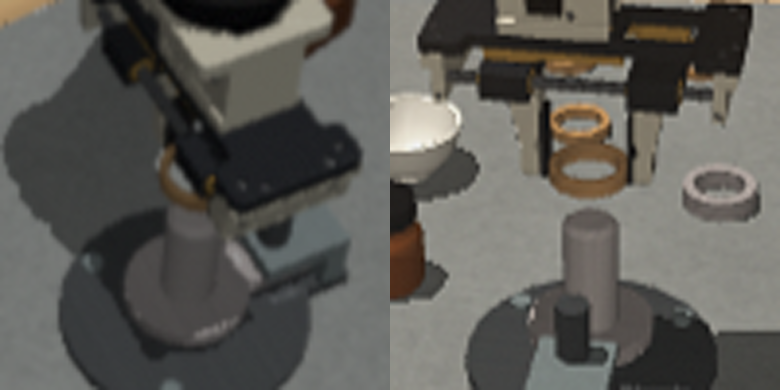

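The blank is level above the mandrel: ring at (590,168), mandrel top at (590,222) in the side crop.

Request:
{"method": "apply_moves", "body": {
  "steps": [
    {"translation":[0.003,0.001,-0.03],"rotation":[0,0,0]},
    {"translation":[0.003,0.001,-0.06],"rotation":[0,0,0]},
    {"translation":[0.003,0.001,-0.09],"rotation":[0,0,0]},
    {"translation":[0.003,0.001,-0.12],"rotation":[0,0,0]},
    {"translation":[0.003,0.001,-0.14],"rotation":[0,0,0]},
    {"translation":[0.003,0.001,-0.16],"rotation":[0,0,0]},
    {"translation":[0.003,0.001,-0.18],"rotation":[0,0,0]},
    {"translation":[0.003,0.001,-0.2],"rotation":[0,0,0]},
    {"translation":[0.003,0.001,-0.2],"rotation":[0,0,0]},
    {"translation":[0.003,0.001,-0.2],"rotation":[0,0,0]}
  ]
}}

```text
t: 26.93
eef_pos: [0.5471, 0.0784, 0.1021]
ee_rot: [3.141, -0.0, -1.694]
force: [-0.5, -0.5, -0.5]
width: 0.0513
gripper_force: 8.0
```

Request:
{"method": "apply_moves", "body": {
  "steps": [
    {"translation":[0,0,-0.03],"rotation":[0,0,0]},
    {"translation":[0,0,-0.06],"rotation":[0,0,0]},
    {"translation":[0,0,-0.09],"rotation":[0,0,0]},
    {"translation":[0,0,-0.12],"rotation":[0,0,0]},
    {"translation":[0,0,-0.15],"rotation":[0,0,0]},
    {"translation":[0,0,-0.176],"rotation":[0,0,0]},
    {"translation":[0,0,-0.176],"rotation":[0,0,0]},
    {"translation":[0,0,-0.176],"rotation":[0,0,0]},
    {"translation":[0,0,-0.176],"rotation":[0,0,0]},
    {"translation":[0,0,-0.176],"rotation":[0,0,0]}
  ]
}}

```text
t: 27.77
eef_pos: [0.5473, 0.0784, 0.0586]
ee_rot: [-3.141, 0.0, -1.695]
force: [-0.3, -0.7, -0.3]
width: 0.0514
gripper_force: 8.0
```

Request:
{"method": "apply_moves", "body": {
  "steps": [
    {"translation":[0,0,0],"rotation":[0,0,0]},
    {"translation":[0,0,0],"rotation":[0,0,0]},
    {"translation":[0,0,0],"rotation":[0,0,0]},
    {"translation":[0,0,0],"rotation":[0,0,0]},
    {"translation":[0,0,0.1],"rotation":[0,0,0]},
    {"translation":[0,0,0.2],"rotation":[0,0,0]},
    {"translation":[0,0,0.35],"rotation":[0,0,0]},
    {"translation":[0,0,0.5],"rotation":[0,0,0]},
    {"translation":[0,0,0.6],"rotation":[0,0,0]},
    {"translation":[0,0,0.6],"rotation":[0,0,0]}
  ],
  "jaw": -0.5
}}

```text
t: 28.6
eef_pos: [0.5503, 0.0792, 0.2149]
ee_rot: [-3.132, 0.004, -1.694]
force: [0.9, 0.3, -0.1]
width: 0.0658
gripper_force: 0.0
```

```bash
cat >> h.py <<'E'
def chk(fn):
    P=[.5465,.078,.08];t=[]
    for n in("scene","side"):
        i=grab_frame(n);u,v=map(int,proj(camera_model(n),P));t.append(cv2.resize(i[v-40:v+40,u-40:u+40],(390,390),interpolation=cv2.INTER_CUBIC))
    cv2.imwrite(fn,np.hstack(t))
E
python3 - <<'E'
from h import *
s=get_state(); print(s["t"],np.round(s["eef_pos"],4),np.round(s["ee_rot"],4),s["force"],s["width"])
chk("pics/p7.png"); print(ring_at((.573,-.232),name="scene"),ring_at((.573,-.232),name="side"))
E
```

```text
28.6 [0.5503 0.0792 0.2149] [-3.1323  0.0043 -1.6936] [ 0.90054443  0.32371752 -0.10211123] 0.0657784572668487
(array([ 0.574 , -0.2323,  0.0259,  0.0024]), (185, 259)) (array([ 0.5744, -0.2534,  0.0518,  0.0306]), (258, 176))
```

View pics/p7.png

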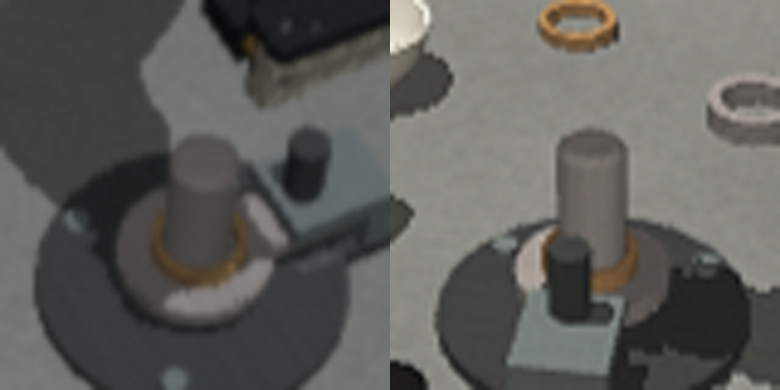

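Ring A lies flat on the collar at (200,245) in the scene crop. Next is ring B.

Request:
{"method": "apply_moves", "body": {
  "steps": [
    {"translation":[0.01,-0.13,0],"rotation":[0,0,0]},
    {"translation":[0.02,-0.26,-0.1],"rotation":[0,0,0]},
    {"translation":[0.03,-0.39,-0.2],"rotation":[0,0,0]},
    {"translation":[0.05,-0.52,-0.2],"rotation":[0,0,0]},
    {"translation":[0.07,-0.65,-0.2],"rotation":[0,0,0]},
    {"translation":[0.09,-0.78,-0.2],"rotation":[0,0,0]},
    {"translation":[0.1,-0.91,-0.2],"rotation":[0,0,0]},
    {"translation":[0.103,-1,-0.2],"rotation":[0,0,0]},
    {"translation":[0.103,-1,-0.2],"rotation":[0,0,0]},
    {"translation":[0.103,-1,-0.2],"rotation":[0,0,0]}
  ]
}}

```text
t: 29.63
eef_pos: [0.5719, -0.1728, 0.1564]
ee_rot: [3.138, -0.0, -1.697]
force: [-0.5, 1.3, -0.7]
width: 0.0654
gripper_force: 0.0
```

Request:
{"method": "apply_moves", "body": {
  "steps": [
    {"translation":[0,-0.12,0],"rotation":[0,0,0]},
    {"translation":[0,-0.242,0],"rotation":[0,0,0]},
    {"translation":[0,-0.242,-0.1],"rotation":[0,0,0]},
    {"translation":[0,-0.242,-0.2],"rotation":[0,0,0]},
    {"translation":[0,-0.242,-0.3],"rotation":[0,0,0]},
    {"translation":[0,-0.242,-0.4],"rotation":[0,0,0]},
    {"translation":[0,-0.242,-0.42],"rotation":[0,0,0]},
    {"translation":[0,-0.242,-0.42],"rotation":[0,0,0]},
    {"translation":[0,-0.242,-0.42],"rotation":[0,0,0]},
    {"translation":[0,-0.242,-0.42],"rotation":[0,0,0]}
  ]
}}

```text
t: 30.47
eef_pos: [0.5741, -0.2319, 0.0548]
ee_rot: [-3.14, -0.0, -1.694]
force: [0.2, -0.2, 1.3]
width: 0.0654
gripper_force: 0.0
```

```bash
python3 - <<'E'
from h import *
s=get_state(); print(s["t"],np.round(s["eef_pos"],4),np.round(s["ee_rot"],4),s["width"])
E
```

```text
30.4667 [ 0.5741 -0.2319  0.0548] [-3.1396e+00 -3.0000e-04 -1.6935e+00] 0.06536739715604772
```

Request:
{"method": "apply_moves", "body": {
  "steps": [
    {"translation":[0,0,-0.05],"rotation":[0,0,0]},
    {"translation":[0,0,-0.1],"rotation":[0,0,0]},
    {"translation":[0,0,-0.15],"rotation":[0,0,0]},
    {"translation":[0,0,-0.19],"rotation":[0,0,0]},
    {"translation":[0,0,-0.206],"rotation":[0,0,0]},
    {"translation":[0,0,-0.206],"rotation":[0,0,0]},
    {"translation":[0,0,-0.206],"rotation":[0,0,0]},
    {"translation":[0,0,-0.206],"rotation":[0,0,0]},
    {"translation":[0,0,-0.206],"rotation":[0,0,0]},
    {"translation":[0,0,-0.206],"rotation":[0,0,0]}
  ]
}}

```text
t: 31.3
eef_pos: [0.5734, -0.2322, 0.0025]
ee_rot: [-3.14, 0.0, -1.695]
force: [0.3, -0.5, -0.0]
width: 0.0655
gripper_force: 0.0
```

Request:
{"method": "apply_moves", "body": {
  "steps": [
    {"translation":[0,0,0],"rotation":[0,0,0]},
    {"translation":[0,0,0],"rotation":[0,0,0]},
    {"translation":[0,0,0],"rotation":[0,0,0]},
    {"translation":[0,0,0],"rotation":[0,0,0]},
    {"translation":[0,0,0],"rotation":[0,0,0]},
    {"translation":[0,0,0],"rotation":[0,0,0]},
    {"translation":[0,0,0],"rotation":[0,0,0]},
    {"translation":[0,0,0],"rotation":[0,0,0]},
    {"translation":[0,0,0],"rotation":[0,0,0]},
    {"translation":[0,0,0],"rotation":[0,0,0]}
  ],
  "jaw": 1,
  "newtons": 8
}}

```text
t: 32.13
eef_pos: [0.573, -0.2321, 0.0019]
ee_rot: [-3.142, -0.0, -1.694]
force: [-0.8, 0.4, 2.5]
width: 0.0522
gripper_force: 8.0
```

Request:
{"method": "apply_moves", "body": {
  "steps": [
    {"translation":[0,0,0.05],"rotation":[0,0,0]},
    {"translation":[0,0,0.15],"rotation":[0,0,0]},
    {"translation":[0,0,0.25],"rotation":[0,0,0]},
    {"translation":[0,0,0.35],"rotation":[0,0,0]},
    {"translation":[0,0,0.45],"rotation":[0,0,0]},
    {"translation":[0,0.05,0.55],"rotation":[0,0,0]},
    {"translation":[0,0.12,0.6],"rotation":[0,0,0]},
    {"translation":[0,0.242,0.6],"rotation":[0,0,0]},
    {"translation":[0,0.242,0.6],"rotation":[0,0,0]},
    {"translation":[0,0.242,0.6],"rotation":[0,0,0]}
  ]
}}

```text
t: 32.97
eef_pos: [0.573, -0.1703, 0.152]
ee_rot: [-3.141, 0.0, -1.693]
force: [0.0, -0.2, -0.5]
width: 0.0525
gripper_force: 8.0
```

Request:
{"method": "apply_moves", "body": {
  "steps": [
    {"translation":[-0.01,0.13,0],"rotation":[0,0,0]},
    {"translation":[-0.02,0.26,0],"rotation":[0,0,0]},
    {"translation":[-0.03,0.39,0],"rotation":[0,0,0]},
    {"translation":[-0.05,0.52,0],"rotation":[0,0,0]},
    {"translation":[-0.07,0.65,0],"rotation":[0,0,0]},
    {"translation":[-0.09,0.78,0],"rotation":[0,0,0]},
    {"translation":[-0.104,0.9,0],"rotation":[0,0,0]},
    {"translation":[-0.104,1,0],"rotation":[0,0,0]},
    {"translation":[-0.104,1,0],"rotation":[0,0,0]},
    {"translation":[-0.104,1,0],"rotation":[0,0,0]}
  ]
}}

```text
t: 33.8
eef_pos: [0.5469, 0.0791, 0.1513]
ee_rot: [3.141, -0.0, -1.693]
force: [0.5, 0.2, -0.7]
width: 0.0522
gripper_force: 8.0
```

Request:
{"method": "apply_moves", "body": {
  "steps": [
    {"translation":[0,0,0],"rotation":[0,0,0]},
    {"translation":[0,0,0],"rotation":[0,0,0]},
    {"translation":[0,0,0],"rotation":[0,0,0]},
    {"translation":[0,0,0],"rotation":[0,0,0]},
    {"translation":[0,0,0],"rotation":[0,0,0]},
    {"translation":[0,0,0],"rotation":[0,0,0]},
    {"translation":[0,0,0],"rotation":[0,0,0]},
    {"translation":[0,0,0],"rotation":[0,0,0]},
    {"translation":[0,0,0],"rotation":[0,0,0]},
    {"translation":[0,0,0],"rotation":[0,0,0]}
  ]
}}

```text
t: 34.63
eef_pos: [0.547, 0.0784, 0.1518]
ee_rot: [-3.142, 0.0, -1.694]
force: [0.8, 0.2, -0.9]
width: 0.052
gripper_force: 8.0
```

Request:
{"method": "apply_moves", "body": {
  "steps": [
    {"translation":[0,0,-0.03],"rotation":[0,0,0]},
    {"translation":[0,0,-0.06],"rotation":[0,0,0]},
    {"translation":[0,0,-0.09],"rotation":[0,0,0]},
    {"translation":[0,0,-0.12],"rotation":[0,0,0]},
    {"translation":[0,0,-0.14],"rotation":[0,0,0]},
    {"translation":[0,0,-0.16],"rotation":[0,0,0]},
    {"translation":[0,0,-0.18],"rotation":[0,0,0]},
    {"translation":[0,0,-0.2],"rotation":[0,0,0]},
    {"translation":[0,0,-0.2],"rotation":[0,0,0]},
    {"translation":[0,0,-0.2],"rotation":[0,0,0]}
  ]
}}

```text
t: 35.47
eef_pos: [0.5469, 0.0783, 0.1016]
ee_rot: [3.141, -0.0, -1.694]
force: [-0.4, -0.4, -0.6]
width: 0.0522
gripper_force: 8.0
```

Request:
{"method": "apply_moves", "body": {
  "steps": [
    {"translation":[0,0,-0.03],"rotation":[0,0,0]},
    {"translation":[0,0,-0.06],"rotation":[0,0,0]},
    {"translation":[0,0,-0.09],"rotation":[0,0,0]},
    {"translation":[0,0,-0.12],"rotation":[0,0,0]},
    {"translation":[0,0,-0.15],"rotation":[0,0,0]},
    {"translation":[0,0,-0.17],"rotation":[0,0,0]},
    {"translation":[0,0,-0.17],"rotation":[0,0,0]},
    {"translation":[0,0,-0.17],"rotation":[0,0,0]},
    {"translation":[0,0,-0.17],"rotation":[0,0,0]},
    {"translation":[0,0,-0.17],"rotation":[0,0,0]}
  ]
}}

```text
t: 36.3
eef_pos: [0.5473, 0.0785, 0.0597]
ee_rot: [-3.141, 0.0, -1.694]
force: [0.0, 0.4, 0.2]
width: 0.052
gripper_force: 8.0
```

Request:
{"method": "apply_moves", "body": {
  "steps": [
    {"translation":[0,0,0],"rotation":[0,0,0]},
    {"translation":[0,0,0],"rotation":[0,0,0]},
    {"translation":[0,0,0],"rotation":[0,0,0]},
    {"translation":[0,0,0],"rotation":[0,0,0]},
    {"translation":[0,0,0.1],"rotation":[0,0,0]},
    {"translation":[0,0,0.2],"rotation":[0,0,0]},
    {"translation":[0,0,0.35],"rotation":[0,0,0]},
    {"translation":[0,0,0.5],"rotation":[0,0,0]},
    {"translation":[0,0,0.6],"rotation":[0,0,0]},
    {"translation":[0,0,0.6],"rotation":[0,0,0]}
  ],
  "jaw": -0.5
}}

```text
t: 37.13
eef_pos: [0.5499, 0.0792, 0.2159]
ee_rot: [-3.133, 0.004, -1.694]
force: [1.2, -0.1, -0.3]
width: 0.0656
gripper_force: 0.0
```

```bash
python3 - <<'E'
from h import *
s=get_state(); print(s["t"],np.round(s["eef_pos"],4),s["width"])
chk("pics/p8.png"); print(ring_at((.59,-.353),name="scene"),ring_at((.4747,-.3445),name="scene"))
for r in rings("scene")[:6]: print(r)
E
```

```text
37.1333 [0.5499 0.0792 0.2159] 0.06560379568334206
(array([ 0.59  , -0.3529,  0.0261,  0.0023]), (141, 291)) (array([ 0.4749, -0.3446,  0.0263,  0.003 ]), (124, 250))
('orange', 0.5879, -0.3526, 0.0255, (141, 292))
('orange', 0.7023, -0.0116, 0.0309, (293, 260))
('orange', 0.472, -0.3439, 0.0259, (125, 251))
('orange', 0.5261, 0.0969, 0.0286, (287, 187))
('yellow', 0.3648, -0.3121, 0.0276, (121, 213))
```

View pics/p8.png

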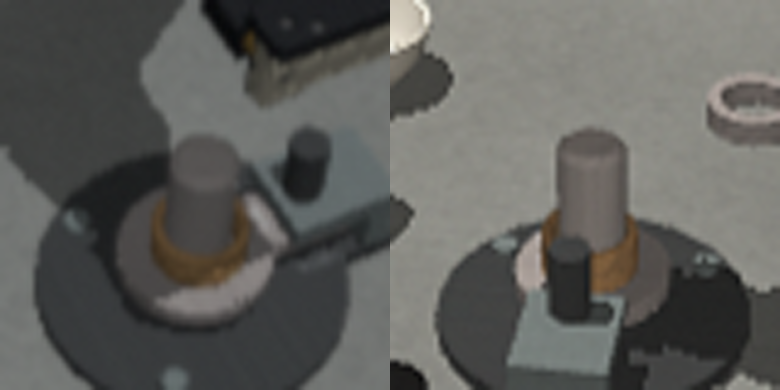

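Both blanks are flat and concentric, at (200,245). Next is ring C.

Request:
{"method": "apply_moves", "body": {
  "steps": [
    {"translation":[0.01,-0.13,0],"rotation":[0,0,0]},
    {"translation":[0.02,-0.26,-0.1],"rotation":[0,0,0]},
    {"translation":[0.03,-0.39,-0.2],"rotation":[0,0,0]},
    {"translation":[0.05,-0.52,-0.2],"rotation":[0,0,0]},
    {"translation":[0.07,-0.65,-0.2],"rotation":[0,0,0]},
    {"translation":[0.09,-0.78,-0.2],"rotation":[0,0,0]},
    {"translation":[0.1,-0.91,-0.2],"rotation":[0,0,0]},
    {"translation":[0.1,-1,-0.2],"rotation":[0,0,0]},
    {"translation":[0.1,-1,-0.2],"rotation":[0,0,0]},
    {"translation":[0.1,-1,-0.2],"rotation":[0,0,0]}
  ]
}}

```text
t: 38.22
eef_pos: [0.571, -0.1729, 0.1576]
ee_rot: [3.139, -0.0, -1.697]
force: [-0.5, 0.6, 0.3]
width: 0.0657
gripper_force: 0.0
```

Request:
{"method": "apply_moves", "body": {
  "steps": [
    {"translation":[0.02,-0.13,0],"rotation":[0,0,0]},
    {"translation":[0.04,-0.26,0],"rotation":[0,0,0]},
    {"translation":[0.06,-0.39,0],"rotation":[0,0,0]},
    {"translation":[0.068,-0.52,0],"rotation":[0,0,0]},
    {"translation":[0.068,-0.65,-0.05],"rotation":[0,0,0]},
    {"translation":[0.068,-0.725,-0.15],"rotation":[0,0,0]},
    {"translation":[0.068,-0.725,-0.25],"rotation":[0,0,0]},
    {"translation":[0.068,-0.725,-0.35],"rotation":[0,0,0]},
    {"translation":[0.068,-0.725,-0.425],"rotation":[0,0,0]},
    {"translation":[0.068,-0.725,-0.425],"rotation":[0,0,0]}
  ]
}}

```text
t: 39.05
eef_pos: [0.586, -0.3507, 0.0474]
ee_rot: [3.133, 0.002, -1.695]
force: [-0.3, 0.8, -0.9]
width: 0.0661
gripper_force: 0.0
```

Request:
{"method": "apply_moves", "body": {
  "steps": [
    {"translation":[0,0,0],"rotation":[0,0,0]},
    {"translation":[0,0,0],"rotation":[0,0,0]},
    {"translation":[0,0,0],"rotation":[0,0,0]},
    {"translation":[0,0,0],"rotation":[0,0,0]},
    {"translation":[0,0,0],"rotation":[0,0,0]},
    {"translation":[0,0,0],"rotation":[0,0,0]},
    {"translation":[0,0,0],"rotation":[0,0,0]},
    {"translation":[0,0,0],"rotation":[0,0,0]},
    {"translation":[0,0,0],"rotation":[0,0,0]},
    {"translation":[0,0,0],"rotation":[0,0,0]}
  ]
}}

```text
t: 39.88
eef_pos: [0.5889, -0.3529, 0.0531]
ee_rot: [3.142, 0.0, -1.695]
force: [-0.4, 0.3, 0.5]
width: 0.0654
gripper_force: 0.0
```

```bash
python3 - <<'E'
from h import *
s=get_state(); print(s["t"],np.round(s["eef_pos"],4),np.round(s["ee_rot"],4),s["width"])
E
```

```text
39.8833 [ 0.5889 -0.3529  0.0531] [ 3.1416  0.     -1.6946] 0.0654415373532768
```

Request:
{"method": "apply_moves", "body": {
  "steps": [
    {"translation":[0,0,-0.05],"rotation":[0,0,0]},
    {"translation":[0,0,-0.1],"rotation":[0,0,0]},
    {"translation":[0,0,-0.15],"rotation":[0,0,0]},
    {"translation":[0,0,-0.19],"rotation":[0,0,0]},
    {"translation":[0,0,-0.203],"rotation":[0,0,0]},
    {"translation":[0,0,-0.203],"rotation":[0,0,0]},
    {"translation":[0,0,-0.203],"rotation":[0,0,0]},
    {"translation":[0,0,-0.203],"rotation":[0,0,0]},
    {"translation":[0,0,-0.203],"rotation":[0,0,0]},
    {"translation":[0,0,-0.203],"rotation":[0,0,0]}
  ]
}}

```text
t: 40.72
eef_pos: [0.589, -0.3529, 0.0022]
ee_rot: [3.142, -0.0, -1.695]
force: [0.2, 0.5, 0.1]
width: 0.0659
gripper_force: 0.0
```

Request:
{"method": "apply_moves", "body": {
  "steps": [
    {"translation":[0,0,0],"rotation":[0,0,0]},
    {"translation":[0,0,0],"rotation":[0,0,0]},
    {"translation":[0,0,0],"rotation":[0,0,0]},
    {"translation":[0,0,0],"rotation":[0,0,0]},
    {"translation":[0,0,0],"rotation":[0,0,0]},
    {"translation":[0,0,0],"rotation":[0,0,0]},
    {"translation":[0,0,0],"rotation":[0,0,0]},
    {"translation":[0,0,0],"rotation":[0,0,0]},
    {"translation":[0,0,0],"rotation":[0,0,0]},
    {"translation":[0,0,0],"rotation":[0,0,0]}
  ],
  "jaw": 1,
  "newtons": 8
}}

```text
t: 41.55
eef_pos: [0.589, -0.3529, 0.0024]
ee_rot: [-3.142, -0.0, -1.695]
force: [0.8, 0.8, 0.4]
width: 0.0522
gripper_force: 8.0
```

Request:
{"method": "apply_moves", "body": {
  "steps": [
    {"translation":[0,0,0.05],"rotation":[0,0,0]},
    {"translation":[0,0,0.15],"rotation":[0,0,0]},
    {"translation":[0,0,0.25],"rotation":[0,0,0]},
    {"translation":[0,0.05,0.35],"rotation":[0,0,0]},
    {"translation":[0,0.15,0.45],"rotation":[0,0,0]},
    {"translation":[0,0.27,0.55],"rotation":[0,0,0]},
    {"translation":[-0.02,0.4,0.6],"rotation":[0,0,0]},
    {"translation":[-0.04,0.53,0.6],"rotation":[0,0,0]},
    {"translation":[-0.06,0.66,0.6],"rotation":[0,0,0]},
    {"translation":[-0.068,0.725,0.6],"rotation":[0,0,0]}
  ]
}}

```text
t: 42.38
eef_pos: [0.5714, -0.1689, 0.154]
ee_rot: [-3.14, 0.001, -1.693]
force: [0.5, 0.0, -0.2]
width: 0.0522
gripper_force: 8.0
```

Request:
{"method": "apply_moves", "body": {
  "steps": [
    {"translation":[-0.01,0.13,0],"rotation":[0,0,0]},
    {"translation":[-0.02,0.26,0],"rotation":[0,0,0]},
    {"translation":[-0.03,0.39,0],"rotation":[0,0,0]},
    {"translation":[-0.05,0.52,0],"rotation":[0,0,0]},
    {"translation":[-0.07,0.65,0],"rotation":[0,0,0]},
    {"translation":[-0.09,0.78,0],"rotation":[0,0,0]},
    {"translation":[-0.1,0.9,0],"rotation":[0,0,0]},
    {"translation":[-0.1,1,0],"rotation":[0,0,0]},
    {"translation":[-0.1,1,0],"rotation":[0,0,0]},
    {"translation":[-0.1,1,0],"rotation":[0,0,0]}
  ]
}}

```text
t: 43.22
eef_pos: [0.547, 0.0797, 0.1533]
ee_rot: [-3.141, 0.001, -1.692]
force: [-1.0, -0.7, -0.1]
width: 0.0524
gripper_force: 8.0
```

Request:
{"method": "apply_moves", "body": {
  "steps": [
    {"translation":[0,0,0],"rotation":[0,0,0]},
    {"translation":[0,0,0],"rotation":[0,0,0]},
    {"translation":[0,0,0],"rotation":[0,0,0]},
    {"translation":[0,0,0],"rotation":[0,0,0]},
    {"translation":[0,0,0],"rotation":[0,0,0]},
    {"translation":[0,0,0],"rotation":[0,0,0]},
    {"translation":[0,0,0],"rotation":[0,0,0]},
    {"translation":[0,0,0],"rotation":[0,0,0]},
    {"translation":[0,0,0],"rotation":[0,0,0]},
    {"translation":[0,0,0],"rotation":[0,0,0]}
  ]
}}

```text
t: 44.05
eef_pos: [0.5469, 0.0784, 0.1523]
ee_rot: [3.142, -0.0, -1.695]
force: [-0.6, -0.0, -0.1]
width: 0.0519
gripper_force: 8.0
```

Request:
{"method": "apply_moves", "body": {
  "steps": [
    {"translation":[0,0,-0.03],"rotation":[0,0,0]},
    {"translation":[0,0,-0.06],"rotation":[0,0,0]},
    {"translation":[0,0,-0.09],"rotation":[0,0,0]},
    {"translation":[0,0,-0.12],"rotation":[0,0,0]},
    {"translation":[0,0,-0.14],"rotation":[0,0,0]},
    {"translation":[0,0,-0.16],"rotation":[0,0,0]},
    {"translation":[0,0,-0.18],"rotation":[0,0,0]},
    {"translation":[0,0,-0.2],"rotation":[0,0,0]},
    {"translation":[0,0,-0.2],"rotation":[0,0,0]},
    {"translation":[0,0,-0.2],"rotation":[0,0,0]}
  ]
}}

```text
t: 44.88
eef_pos: [0.5469, 0.0783, 0.1021]
ee_rot: [3.141, -0.0, -1.694]
force: [0.7, 0.1, -1.2]
width: 0.0519
gripper_force: 8.0
```

Request:
{"method": "apply_moves", "body": {
  "steps": [
    {"translation":[0,0,-0.03],"rotation":[0,0,0]},
    {"translation":[0,0,-0.06],"rotation":[0,0,0]},
    {"translation":[0,0,-0.09],"rotation":[0,0,0]},
    {"translation":[0,0,-0.12],"rotation":[0,0,0]},
    {"translation":[0,0,-0.13],"rotation":[0,0,0]},
    {"translation":[0,0,-0.13],"rotation":[0,0,0]},
    {"translation":[0,0,-0.13],"rotation":[0,0,0]},
    {"translation":[0,0,-0.13],"rotation":[0,0,0]},
    {"translation":[0,0,-0.13],"rotation":[0,0,0]},
    {"translation":[0,0,-0.13],"rotation":[0,0,0]}
  ]
}}

```text
t: 45.72
eef_pos: [0.5472, 0.0785, 0.0702]
ee_rot: [-3.141, 0.0, -1.695]
force: [0.4, 0.5, 0.8]
width: 0.052
gripper_force: 8.0
```

Request:
{"method": "apply_moves", "body": {
  "steps": [
    {"translation":[0,0,0],"rotation":[0,0,0]},
    {"translation":[0,0,0],"rotation":[0,0,0]},
    {"translation":[0,0,0],"rotation":[0,0,0]},
    {"translation":[0,0,0],"rotation":[0,0,0]},
    {"translation":[0,0,0.1],"rotation":[0,0,0]},
    {"translation":[0,0,0.2],"rotation":[0,0,0]},
    {"translation":[0,0,0.35],"rotation":[0,0,0]},
    {"translation":[0,0,0.5],"rotation":[0,0,0]},
    {"translation":[0,0,0.56],"rotation":[0,0,0]},
    {"translation":[0,0,0.56],"rotation":[0,0,0]}
  ],
  "jaw": -0.5
}}

```text
t: 46.55
eef_pos: [0.5492, 0.0791, 0.2148]
ee_rot: [-3.134, 0.004, -1.694]
force: [0.7, -0.1, -0.4]
width: 0.0659
gripper_force: 0.0
```

```bash
python3 - <<'E'
from h import *
s=get_state(); print(s["t"],np.round(s["eef_pos"],4),s["width"])
chk("pics/p9.png"); print(ring_at((.4747,-.3445),name="scene"))
for r in rings("scene")[:6]: print(r)
E
```

```text
46.55 [0.5492 0.0791 0.2148] 0.06586846068625894
(array([ 0.4747, -0.3445,  0.0263,  0.0024]), (124, 250))
('orange', 0.7023, -0.0116, 0.0309, (293, 260))
('orange', 0.472, -0.3439, 0.0259, (125, 251))
('orange', 0.5227, 0.1005, 0.0336, (288, 185))
('yellow', 0.3648, -0.3121, 0.0276, (121, 213))
```

View pics/p9.png

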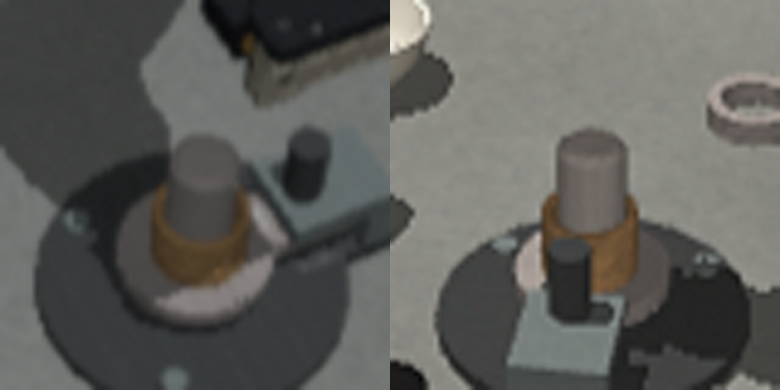

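Three blanks are stacked flat at (200,235). Last blank, D, is unmoved at (0.474,-0.3445).

Request:
{"method": "apply_moves", "body": {
  "steps": [
    {"translation":[-0.02,-0.13,0],"rotation":[0,0,0]},
    {"translation":[-0.04,-0.26,-0.1],"rotation":[0,0,0]},
    {"translation":[-0.06,-0.39,-0.2],"rotation":[0,0,0]},
    {"translation":[-0.09,-0.52,-0.2],"rotation":[0,0,0]},
    {"translation":[-0.12,-0.65,-0.2],"rotation":[0,0,0]},
    {"translation":[-0.15,-0.78,-0.2],"rotation":[0,0,0]},
    {"translation":[-0.18,-0.91,-0.2],"rotation":[0,0,0]},
    {"translation":[-0.2,-1,-0.2],"rotation":[0,0,0]},
    {"translation":[-0.2,-1,-0.2],"rotation":[0,0,0]},
    {"translation":[-0.2,-1,-0.2],"rotation":[0,0,0]}
  ]
}}

```text
t: 47.58
eef_pos: [0.4958, -0.1727, 0.1585]
ee_rot: [3.139, -0.0, -1.697]
force: [0.7, 0.4, 0.9]
width: 0.0659
gripper_force: 0.0
```

Request:
{"method": "apply_moves", "body": {
  "steps": [
    {"translation":[-0.02,-0.13,0],"rotation":[0,0,0]},
    {"translation":[-0.04,-0.26,0],"rotation":[0,0,0]},
    {"translation":[-0.06,-0.39,0],"rotation":[0,0,0]},
    {"translation":[-0.08,-0.52,0],"rotation":[0,0,0]},
    {"translation":[-0.092,-0.65,-0.05],"rotation":[0,0,0]},
    {"translation":[-0.092,-0.692,-0.15],"rotation":[0,0,0]},
    {"translation":[-0.092,-0.692,-0.25],"rotation":[0,0,0]},
    {"translation":[-0.092,-0.692,-0.35],"rotation":[0,0,0]},
    {"translation":[-0.092,-0.692,-0.425],"rotation":[0,0,0]},
    {"translation":[-0.092,-0.692,-0.425],"rotation":[0,0,0]}
  ]
}}

```text
t: 48.42
eef_pos: [0.4713, -0.3426, 0.0487]
ee_rot: [3.134, 0.002, -1.695]
force: [-0.9, 0.2, -0.4]
width: 0.0652
gripper_force: 0.0
```

Request:
{"method": "apply_moves", "body": {
  "steps": [
    {"translation":[0,0,0],"rotation":[0,0,0]},
    {"translation":[0,0,0],"rotation":[0,0,0]},
    {"translation":[0,0,0],"rotation":[0,0,0]},
    {"translation":[0,0,0],"rotation":[0,0,0]},
    {"translation":[0,0,0],"rotation":[0,0,0]},
    {"translation":[0,0,0],"rotation":[0,0,0]},
    {"translation":[0,0,0],"rotation":[0,0,0]},
    {"translation":[0,0,0],"rotation":[0,0,0]},
    {"translation":[0,0,0],"rotation":[0,0,0]},
    {"translation":[0,0,0],"rotation":[0,0,0]}
  ]
}}

```text
t: 49.25
eef_pos: [0.4739, -0.3446, 0.0536]
ee_rot: [-3.142, -0.0, -1.695]
force: [-0.3, 0.3, -0.3]
width: 0.0654
gripper_force: 0.0
```

```bash
python3 - <<'E'
from h import *
s=get_state(); print(s["t"],np.round(s["eef_pos"],4),np.round(s["ee_rot"],4),s["width"])
E
```

```text
49.25 [ 0.4739 -0.3446  0.0536] [-3.1416 -0.     -1.6946] 0.06539199598926956
```

Request:
{"method": "apply_moves", "body": {
  "steps": [
    {"translation":[0,0,-0.05],"rotation":[0,0,0]},
    {"translation":[0,0,-0.1],"rotation":[0,0,0]},
    {"translation":[0,0,-0.15],"rotation":[0,0,0]},
    {"translation":[0,0,-0.19],"rotation":[0,0,0]},
    {"translation":[0,0,-0.205],"rotation":[0,0,0]},
    {"translation":[0,0,-0.205],"rotation":[0,0,0]},
    {"translation":[0,0,-0.205],"rotation":[0,0,0]},
    {"translation":[0,0,-0.205],"rotation":[0,0,0]},
    {"translation":[0,0,-0.205],"rotation":[0,0,0]},
    {"translation":[0,0,-0.205],"rotation":[0,0,0]}
  ]
}}

```text
t: 50.08
eef_pos: [0.4743, -0.3448, 0.0029]
ee_rot: [-3.141, -0.0, -1.695]
force: [0.3, 0.1, 0.7]
width: 0.066
gripper_force: 0.0
```

Request:
{"method": "apply_moves", "body": {
  "steps": [
    {"translation":[0,0,0],"rotation":[0,0,0]},
    {"translation":[0,0,0],"rotation":[0,0,0]},
    {"translation":[0,0,0],"rotation":[0,0,0]},
    {"translation":[0,0,0],"rotation":[0,0,0]},
    {"translation":[0,0,0],"rotation":[0,0,0]},
    {"translation":[0,0,0],"rotation":[0,0,0]},
    {"translation":[0,0,0],"rotation":[0,0,0]},
    {"translation":[0,0,0],"rotation":[0,0,0]},
    {"translation":[0,0,0],"rotation":[0,0,0]},
    {"translation":[0,0,0],"rotation":[0,0,0]}
  ],
  "jaw": 1,
  "newtons": 8
}}

```text
t: 50.92
eef_pos: [0.474, -0.3446, 0.0024]
ee_rot: [-3.142, -0.0, -1.694]
force: [-1.3, 1.3, 4.4]
width: 0.0517
gripper_force: 8.0
```

Request:
{"method": "apply_moves", "body": {
  "steps": [
    {"translation":[0,0,0.05],"rotation":[0,0,0]},
    {"translation":[0,0,0.15],"rotation":[0,0,0]},
    {"translation":[0,0,0.25],"rotation":[0,0,0]},
    {"translation":[0,0.05,0.35],"rotation":[0,0,0]},
    {"translation":[0,0.15,0.45],"rotation":[0,0,0]},
    {"translation":[0,0.27,0.55],"rotation":[0,0,0]},
    {"translation":[0.02,0.4,0.6],"rotation":[0,0,0]},
    {"translation":[0.04,0.53,0.6],"rotation":[0,0,0]},
    {"translation":[0.07,0.66,0.6],"rotation":[0,0,0]},
    {"translation":[0.092,0.692,0.6],"rotation":[0,0,0]}
  ]
}}

```text
t: 51.75
eef_pos: [0.4973, -0.1684, 0.1528]
ee_rot: [-3.14, 0.001, -1.693]
force: [0.4, -0.8, -0.9]
width: 0.052
gripper_force: 8.0
```

Request:
{"method": "apply_moves", "body": {
  "steps": [
    {"translation":[0.02,0.13,0],"rotation":[0,0,0]},
    {"translation":[0.04,0.26,0],"rotation":[0,0,0]},
    {"translation":[0.07,0.39,0],"rotation":[0,0,0]},
    {"translation":[0.1,0.52,0],"rotation":[0,0,0]},
    {"translation":[0.13,0.65,0],"rotation":[0,0,0]},
    {"translation":[0.16,0.78,0],"rotation":[0,0,0]},
    {"translation":[0.18,0.9,0],"rotation":[0,0,0]},
    {"translation":[0.2,1,0],"rotation":[0,0,0]},
    {"translation":[0.2,1,0],"rotation":[0,0,0]},
    {"translation":[0.2,1,0],"rotation":[0,0,0]}
  ]
}}

```text
t: 52.58
eef_pos: [0.547, 0.0796, 0.1517]
ee_rot: [3.141, -0.0, -1.692]
force: [0.3, -0.8, 0.7]
width: 0.0521
gripper_force: 8.0
```

Request:
{"method": "apply_moves", "body": {
  "steps": [
    {"translation":[0,0,0],"rotation":[0,0,0]},
    {"translation":[0,0,0],"rotation":[0,0,0]},
    {"translation":[0,0,0],"rotation":[0,0,0]},
    {"translation":[0,0,0],"rotation":[0,0,0]},
    {"translation":[0,0,0],"rotation":[0,0,0]},
    {"translation":[0,0,0],"rotation":[0,0,0]},
    {"translation":[0,0,0],"rotation":[0,0,0]},
    {"translation":[0,0,0],"rotation":[0,0,0]},
    {"translation":[0,0,0],"rotation":[0,0,0]},
    {"translation":[0,0,0],"rotation":[0,0,0]}
  ]
}}

```text
t: 53.42
eef_pos: [0.547, 0.0784, 0.1523]
ee_rot: [-3.142, 0.0, -1.695]
force: [0.2, 0.7, 0.3]
width: 0.0523
gripper_force: 8.0
```

Request:
{"method": "apply_moves", "body": {
  "steps": [
    {"translation":[0,0,-0.03],"rotation":[0,0,0]},
    {"translation":[0,0,-0.06],"rotation":[0,0,0]},
    {"translation":[0,0,-0.09],"rotation":[0,0,0]},
    {"translation":[0,0,-0.12],"rotation":[0,0,0]},
    {"translation":[0,0,-0.14],"rotation":[0,0,0]},
    {"translation":[0,0,-0.16],"rotation":[0,0,0]},
    {"translation":[0,0,-0.18],"rotation":[0,0,0]},
    {"translation":[0,0,-0.2],"rotation":[0,0,0]},
    {"translation":[0,0,-0.2],"rotation":[0,0,0]},
    {"translation":[0,0,-0.2],"rotation":[0,0,0]}
  ]
}}

```text
t: 54.25
eef_pos: [0.5469, 0.0784, 0.1021]
ee_rot: [3.141, -0.0, -1.694]
force: [-0.7, 0.4, -0.1]
width: 0.0518
gripper_force: 8.0
```

Request:
{"method": "apply_moves", "body": {
  "steps": [
    {"translation":[0,0,-0.02],"rotation":[0,0,0]},
    {"translation":[0,0,-0.04],"rotation":[0,0,0]},
    {"translation":[0,0,-0.06],"rotation":[0,0,0]},
    {"translation":[0,0,-0.08],"rotation":[0,0,0]},
    {"translation":[0,0,-0.085],"rotation":[0,0,0]},
    {"translation":[0,0,-0.085],"rotation":[0,0,0]},
    {"translation":[0,0,-0.085],"rotation":[0,0,0]},
    {"translation":[0,0,-0.085],"rotation":[0,0,0]},
    {"translation":[0,0,-0.085],"rotation":[0,0,0]},
    {"translation":[0,0,-0.085],"rotation":[0,0,0]}
  ]
}}

```text
t: 55.08
eef_pos: [0.5471, 0.0785, 0.0813]
ee_rot: [-3.141, 0.0, -1.695]
force: [0.3, -0.7, -0.6]
width: 0.052
gripper_force: 8.0
```

Request:
{"method": "apply_moves", "body": {
  "steps": [
    {"translation":[0,0,0],"rotation":[0,0,0]},
    {"translation":[0,0,0],"rotation":[0,0,0]},
    {"translation":[0,0,0],"rotation":[0,0,0]},
    {"translation":[0,0,0],"rotation":[0,0,0]},
    {"translation":[0,0,0.1],"rotation":[0,0,0]},
    {"translation":[0,0,0.2],"rotation":[0,0,0]},
    {"translation":[0,0,0.35],"rotation":[0,0,0]},
    {"translation":[0,0,0.5],"rotation":[0,0,0]},
    {"translation":[0,0,0.52],"rotation":[0,0,0]},
    {"translation":[0,0,0.52],"rotation":[0,0,0]}
  ],
  "jaw": -0.6
}}

```text
t: 55.92
eef_pos: [0.5486, 0.079, 0.2145]
ee_rot: [-3.136, 0.003, -1.694]
force: [-0.3, -0.0, -1.1]
width: 0.0703
gripper_force: 0.0
```

```bash
python3 - <<'E'
from h import *
s=get_state(); print(s["t"],np.round(s["eef_pos"],4),s["width"])
chk("pics/p10.png")
cm=camera_model("scene");f=grab_frame("scene");u,v=map(int,proj(cm,[.457,-.125,.018]));print(u,v)
cv2.imwrite("pics/c10.png",cv2.resize(f[v-30:v+30,u-40:u+40],(800,600),interpolation=cv2.INTER_CUBIC))
p=cv2.imread("pics/p10.png");q=cv2.resize(f[v-30:v+30,u-52:u+52],(780,450),interpolation=cv2.INTER_CUBIC)
cv2.imwrite("pics/p10.png",cv2.resize(np.vstack([p,q]),None,fx=.7,fy=.7))
E
```

```text
55.9167 [0.5486 0.079  0.2145] 0.07030032934546326
201 202
```

View pics/p10.png

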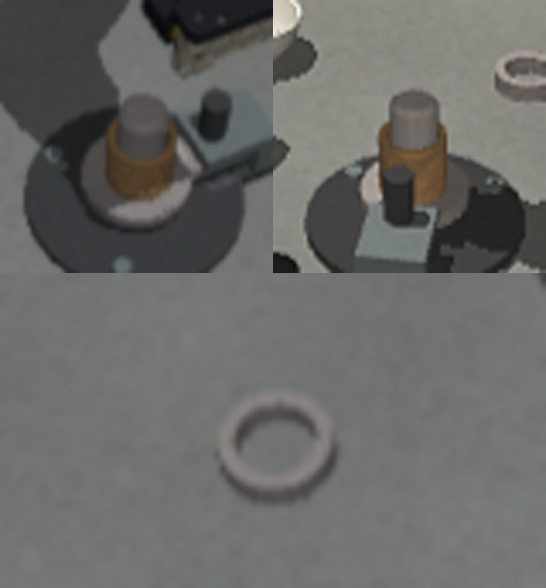

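The four blanks are flat on the mandrel, and the clamp's top is at about (278,440). I'll measure the clamp from near.

Request:
{"method": "apply_moves", "body": {
  "steps": [
    {"translation":[-0.1,-0.16,0],"rotation":[0,0,0]},
    {"translation":[-0.2,-0.32,0],"rotation":[0,0,0]},
    {"translation":[-0.3,-0.45,0],"rotation":[0,0,0]},
    {"translation":[-0.328,-0.546,0],"rotation":[0,0,0]},
    {"translation":[-0.328,-0.546,0],"rotation":[0,0,0]},
    {"translation":[-0.328,-0.546,0],"rotation":[0,0,0]},
    {"translation":[-0.328,-0.546,0],"rotation":[0,0,0]},
    {"translation":[-0.328,-0.546,0],"rotation":[0,0,0]},
    {"translation":[-0.328,-0.546,0],"rotation":[0,0,0]},
    {"translation":[-0.328,-0.546,0],"rotation":[0,0,0]}
  ]
}}

```text
t: 56.9
eef_pos: [0.4653, -0.0574, 0.2107]
ee_rot: [3.141, -0.0, -1.693]
force: [0.4, -0.2, -0.1]
width: 0.0704
gripper_force: 0.0
```

```bash
python3 - <<'E'
from h import *
s=get_state(); print(s["t"],np.round(s["eef_pos"],4),s["width"])
print("scene est",onz(camera_model("scene"),201.95-.4,203.8-.4,.018))
cm=camera_model("wrist");f=grab_frame("wrist");u,v=map(int,proj(cm,[.457,-.124,.018]));print(u,v)
cv2.imwrite("pics/c11.png",cv2.resize(f[v-45:v+45,u-60:u+60],(800,600),interpolation=cv2.INTER_CUBIC))
E
```

```text
56.9 [ 0.4653 -0.0574  0.2107] 0.07035821154727813
scene est [ 0.45977521 -0.12595515  0.018     ]
256 111
```

View pics/c11.png

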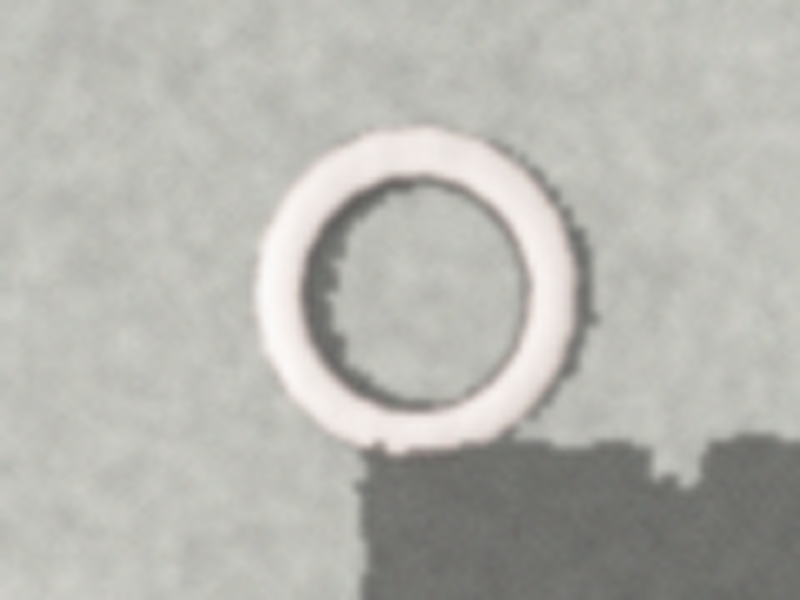

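The clamp's outer edge spans 258–577 by 127–455, so its centre is at (417,291).

```bash
python3 - <<'E'
from h import *
cm=camera_model("wrist"); c=onz(cm,258.2,109.3,.018); a=onz(cm,258.2-24,109.3,.018); print(c,c+[.0018,-.0009,0],np.hypot(*(a-c)[:2])); print(get_state()["eef_pos"])
E
```

```text
[ 0.4550112  -0.12602385  0.018     ] [ 0.4568112  -0.12692385  0.018     ] 0.028277806715489618
[ 0.46519855 -0.05747265  0.21069684]
```

Request:
{"method": "apply_moves", "body": {
  "steps": [
    {"translation":[-0.03,-0.13,-0.1],"rotation":[0,0,0]},
    {"translation":[-0.03,-0.274,-0.2],"rotation":[0,0,0]},
    {"translation":[-0.03,-0.274,-0.3],"rotation":[0,0,0]},
    {"translation":[-0.03,-0.274,-0.4],"rotation":[0,0,0]},
    {"translation":[-0.03,-0.274,-0.5],"rotation":[0,0,0]},
    {"translation":[-0.03,-0.274,-0.6],"rotation":[0,0,0]},
    {"translation":[-0.03,-0.274,-0.624],"rotation":[0,0,0]},
    {"translation":[-0.03,-0.274,-0.624],"rotation":[0,0,0]},
    {"translation":[-0.03,-0.274,-0.624],"rotation":[0,0,0]},
    {"translation":[-0.03,-0.274,-0.624],"rotation":[0,0,0]}
  ]
}}

```text
t: 57.78
eef_pos: [0.4587, -0.1264, 0.0564]
ee_rot: [-3.14, 0.0, -1.694]
force: [0.6, -0.2, 0.5]
width: 0.0703
gripper_force: 0.0
```

Request:
{"method": "apply_moves", "body": {
  "steps": [
    {"translation":[0,0,0],"rotation":[0,0,0]},
    {"translation":[0,0,0],"rotation":[0,0,0]},
    {"translation":[0,0,0],"rotation":[0,0,0]},
    {"translation":[0,0,0],"rotation":[0,0,0]},
    {"translation":[0,0,0],"rotation":[0,0,0]},
    {"translation":[0,0,0],"rotation":[0,0,0]},
    {"translation":[0,0,0],"rotation":[0,0,0]},
    {"translation":[0,0,0],"rotation":[0,0,0]},
    {"translation":[0,0,0],"rotation":[0,0,0]},
    {"translation":[0,0,0],"rotation":[0,0,0]}
  ]
}}

```text
t: 58.62
eef_pos: [0.4574, -0.1266, 0.055]
ee_rot: [3.141, -0.0, -1.695]
force: [-0.8, -0.6, -0.1]
width: 0.0703
gripper_force: 0.0
```

Request:
{"method": "apply_moves", "body": {
  "steps": [
    {"translation":[0,0,-0.05],"rotation":[0,0,0]},
    {"translation":[0,0,-0.1],"rotation":[0,0,0]},
    {"translation":[0,0,-0.15],"rotation":[0,0,0]},
    {"translation":[0,0,-0.19],"rotation":[0,0,0]},
    {"translation":[0,0,-0.206],"rotation":[0,0,0]},
    {"translation":[0,0,-0.206],"rotation":[0,0,0]},
    {"translation":[0,0,-0.206],"rotation":[0,0,0]},
    {"translation":[0,0,-0.206],"rotation":[0,0,0]},
    {"translation":[0,0,-0.206],"rotation":[0,0,0]},
    {"translation":[0,0,-0.206],"rotation":[0,0,0]}
  ]
}}

```text
t: 59.45
eef_pos: [0.4579, -0.1266, 0.0041]
ee_rot: [-3.14, 0.0, -1.695]
force: [-0.5, 0.4, 0.1]
width: 0.0699
gripper_force: 0.0
```

Request:
{"method": "apply_moves", "body": {
  "steps": [
    {"translation":[0,0,0],"rotation":[0,0,0]},
    {"translation":[0,0,0],"rotation":[0,0,0]},
    {"translation":[0,0,0],"rotation":[0,0,0]},
    {"translation":[0,0,0],"rotation":[0,0,0]},
    {"translation":[0,0,0],"rotation":[0,0,0]},
    {"translation":[0,0,0],"rotation":[0,0,0]},
    {"translation":[0,0,0],"rotation":[0,0,0]},
    {"translation":[0,0,0],"rotation":[0,0,0]},
    {"translation":[0,0,0],"rotation":[0,0,0]},
    {"translation":[0,0,0],"rotation":[0,0,0]}
  ],
  "jaw": 1,
  "newtons": 25
}}

```text
t: 60.28
eef_pos: [0.4573, -0.1266, 0.0037]
ee_rot: [3.141, -0.0, -1.695]
force: [-2.3, 1.1, 5.1]
width: 0.0565
gripper_force: 25.0
```

Request:
{"method": "apply_moves", "body": {
  "steps": [
    {"translation":[0,0,0.05],"rotation":[0,0,0]},
    {"translation":[0,0,0.12],"rotation":[0,0,0]},
    {"translation":[0,0,0.2],"rotation":[0,0,0]},
    {"translation":[0,0,0.3],"rotation":[0,0,0]},
    {"translation":[0,0,0.4],"rotation":[0,0,0]},
    {"translation":[0,0,0.5],"rotation":[0,0,0]},
    {"translation":[0,0,0.6],"rotation":[0,0,0]},
    {"translation":[0,0,0.6],"rotation":[0,0,0]},
    {"translation":[0,0,0.6],"rotation":[0,0,0]},
    {"translation":[0,0,0.6],"rotation":[0,0,0]}
  ]
}}

```text
t: 61.12
eef_pos: [0.4569, -0.1265, 0.1528]
ee_rot: [3.141, 0.0, -1.695]
force: [0.1, -0.3, -1.4]
width: 0.0563
gripper_force: 25.0
```

Request:
{"method": "apply_moves", "body": {
  "steps": [
    {"translation":[0.05,0.11,0],"rotation":[0,0,0]},
    {"translation":[0.1,0.22,0],"rotation":[0,0,0]},
    {"translation":[0.15,0.33,0],"rotation":[0,0,0]},
    {"translation":[0.2,0.44,0],"rotation":[0,0,0]},
    {"translation":[0.25,0.55,0],"rotation":[0,0,0]},
    {"translation":[0.3,0.66,0],"rotation":[0,0,0]},
    {"translation":[0.33,0.75,0],"rotation":[0,0,0]},
    {"translation":[0.358,0.82,0],"rotation":[0,0,0]},
    {"translation":[0.358,0.82,0],"rotation":[0,0,0]},
    {"translation":[0.358,0.82,0],"rotation":[0,0,0]}
  ]
}}

```text
t: 61.95
eef_pos: [0.5465, 0.0789, 0.1521]
ee_rot: [3.139, -0.001, -1.693]
force: [-0.8, -0.6, -1.5]
width: 0.0563
gripper_force: 25.0
```

Request:
{"method": "apply_moves", "body": {
  "steps": [
    {"translation":[0,0,0],"rotation":[0,0,0]},
    {"translation":[0,0,0],"rotation":[0,0,0]},
    {"translation":[0,0,0],"rotation":[0,0,0]},
    {"translation":[0,0,0],"rotation":[0,0,0]},
    {"translation":[0,0,0],"rotation":[0,0,0]},
    {"translation":[0,0,0],"rotation":[0,0,0]},
    {"translation":[0,0,0],"rotation":[0,0,0]},
    {"translation":[0,0,0],"rotation":[0,0,0]},
    {"translation":[0,0,0],"rotation":[0,0,0]},
    {"translation":[0,0,0],"rotation":[0,0,0]}
  ]
}}

```text
t: 62.78
eef_pos: [0.547, 0.0784, 0.1536]
ee_rot: [-3.142, 0.0, -1.694]
force: [-0.7, 0.2, -1.6]
width: 0.0565
gripper_force: 25.0
```

Request:
{"method": "apply_moves", "body": {
  "steps": [
    {"translation":[0,0,-0.03],"rotation":[0,0,0]},
    {"translation":[0,0,-0.06],"rotation":[0,0,0]},
    {"translation":[0,0,-0.08],"rotation":[0,0,0]},
    {"translation":[0,0,-0.1],"rotation":[0,0,0]},
    {"translation":[0,0,-0.12],"rotation":[0,0,0]},
    {"translation":[0,0,-0.13],"rotation":[0,0,0]},
    {"translation":[0,0,-0.14],"rotation":[0,0,0]},
    {"translation":[0,0,-0.15],"rotation":[0,0,0]},
    {"translation":[0,0,-0.16],"rotation":[0,0,0]},
    {"translation":[0,0,-0.16],"rotation":[0,0,0]}
  ]
}}

```text
t: 63.62
eef_pos: [0.5467, 0.0783, 0.1131]
ee_rot: [3.141, -0.0, -1.695]
force: [-0.3, 0.1, -2.2]
width: 0.0562
gripper_force: 25.0
```

Request:
{"method": "apply_moves", "body": {
  "steps": [
    {"translation":[0,0,-0.01],"rotation":[0,0,0]},
    {"translation":[0,0,-0.02],"rotation":[0,0,0]},
    {"translation":[0,0,-0.03],"rotation":[0,0,0]},
    {"translation":[0,0,-0.04],"rotation":[0,0,0]},
    {"translation":[0,0,-0.05],"rotation":[0,0,0]},
    {"translation":[0,0,-0.06],"rotation":[0,0,0]},
    {"translation":[0,0,-0.07],"rotation":[0,0,0]},
    {"translation":[0,0,-0.08],"rotation":[0,0,0]},
    {"translation":[0,0,-0.08],"rotation":[0,0,0]},
    {"translation":[0,0,-0.08],"rotation":[0,0,0]}
  ]
}}

```text
t: 64.45
eef_pos: [0.5469, 0.0783, 0.0934]
ee_rot: [3.141, -0.0, -1.695]
force: [-0.6, -0.8, -1.5]
width: 0.056
gripper_force: 25.0
```

Request:
{"method": "apply_moves", "body": {
  "steps": [
    {"translation":[0,0,-0.005],"rotation":[0,0,0]},
    {"translation":[0,0,-0.005],"rotation":[0,0,0]},
    {"translation":[0,0,-0.005],"rotation":[0,0,0]},
    {"translation":[0,0,-0.005],"rotation":[0,0,0]},
    {"translation":[0,0,-0.005],"rotation":[0,0,0]},
    {"translation":[0,0,-0.005],"rotation":[0,0,0]},
    {"translation":[0,0,-0.005],"rotation":[0,0,0]},
    {"translation":[0,0,-0.005],"rotation":[0,0,0]},
    {"translation":[0,0,-0.005],"rotation":[0,0,0]},
    {"translation":[0,0,-0.005],"rotation":[0,0,0]}
  ],
  "jaw": -0.7
}}

```text
t: 65.28
eef_pos: [0.5469, 0.0784, 0.0923]
ee_rot: [3.142, -0.0, -1.695]
force: [-0.1, 0.8, -0.3]
width: 0.0744
gripper_force: 0.0
```

Request:
{"method": "apply_moves", "body": {
  "steps": [
    {"translation":[0,0,0.1],"rotation":[0,0,0]},
    {"translation":[0,0,0.2],"rotation":[0,0,0]},
    {"translation":[0,0,0.35],"rotation":[0,0,0]},
    {"translation":[0,0,0.5],"rotation":[0,0,0]},
    {"translation":[0,-0.15,0.6],"rotation":[0,0,0]},
    {"translation":[0,-0.3,0.6],"rotation":[0,0,0]},
    {"translation":[0,-0.4,0.6],"rotation":[0,0,0]},
    {"translation":[0,-0.5,0.6],"rotation":[0,0,0]},
    {"translation":[0,-0.6,0.6],"rotation":[0,0,0]},
    {"translation":[0,-0.6,0.6],"rotation":[0,0,0]}
  ]
}}

```text
t: 66.12
eef_pos: [0.5465, -0.0748, 0.2424]
ee_rot: [3.141, -0.001, -1.697]
force: [-0.5, 0.3, 0.2]
width: 0.0746
gripper_force: 0.0
```

```bash
python3 - <<'E'
from h import *
s=get_state(); print(s["t"],np.round(s["eef_pos"],4),s["force"])
chk("pics/f12.png")
E
```

```text
66.1167 [ 0.5465 -0.0748  0.2424] [-0.46299744  0.30285892  0.19034416]
```

View pics/f12.png

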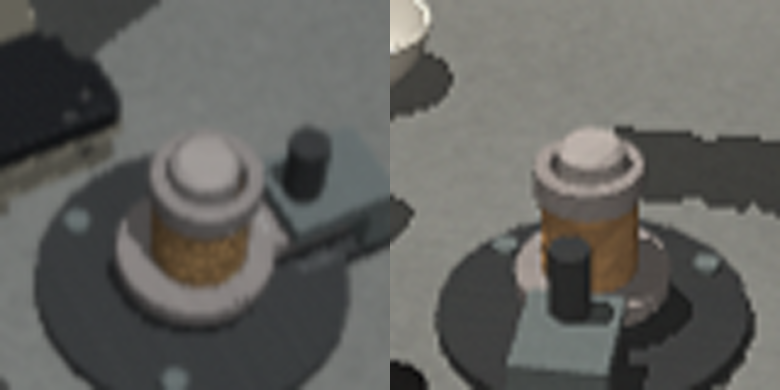

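The clamp ring at (207,185) lies flat on the four blanks, and the pin at (307,165) is seated.

```bash
python3 -c "
from station import *
print(job_done())"
```

```text
the job is handed in; nothing more can be done
None
```

I turned the collar into line, pushed the index pin home, stacked the four ring blanks flat on the mandrel with the clamp ring on top, and handed the job in at about 66 s; the hand-in returned no verdict.

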